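Load the colour-bar warmer

TASK

Bring the carriage to the loading station (blue tab) so that it latches, then slide every glass colour bar lying on the bench lengthwise into its own empty pocket of the carriage, gently, until it rests fully home against the hidden stop. With all bars home, push the carriage along to the warming station (orange tab) until it latches there, the bars still fully home, and leave the jar, the paddle and the graphite plate alone.

Things in the scene. Friction and masses are not known exactly. Their poses are not given: they have to be found in the camera images.
- bar1_c (a point): red glass colour bar, square section, 140 mm long, 30 mm wide and high, about 0.3 kg, both ends alike; this point is its centre (half-way up, half-way along), its x axis runs along its length. At the start it lies on the bench with its length roughly along world y. May be absent.
- bar2_c (a point): amber glass colour bar, square section, 140 mm long, 30 mm wide and high, about 0.3 kg, both ends alike; this point is its centre (half-way up, half-way along), its x axis runs along its length. At the start it lies on the bench with its length roughly along world y. May be absent.
- bar3_c (a point): blue glass colour bar, square section, 140 mm long, 30 mm wide and high, about 0.3 kg, both ends alike; this point is its centre (half-way up, half-way along), its x axis runs along its length. At the start it lies on the bench with its length roughly along world y. May be absent.
- bar4_c (a point): green glass colour bar, square section, 140 mm long, 30 mm wide and high, about 0.3 kg, both ends alike; this point is its centre (half-way up, half-way along), its x axis runs along its length. At the start it lies on the bench with its length roughly along world y. May be absent.
- carriage (a joint): carriage position (m) along its rail: 0 = latched at the loading station, 0.200 = latched at the warming station; ends at -0.015 and 0.215. It starts in between. Friction about 3 N; a sprung ball snaps in within about 7 mm of either station, about 10 N to ride in or out. Aluminium, 256 mm wide along the rail, 237 mm deep, green roof over its rear half.
- handle (a point): centre of the black bar handle on the carriage roof: 70 mm long across the rail (x), 16 mm wide along the rail, 16 mm high, its underside 20 mm above the roof, on two posts 28 mm either side of this point. Its x axis points into the pockets (away from the robot), its -y axis along the rail from loading to warming station, z up.
- load_mark (a point): fixed point on the rail where the handle's centre is when the carriage is latched at the loading station (carriage's white pointer at the blue tab on the rail's far edge). Axes as the handle's. The rail's place and angle differ each time.
- warm_mark (a point): the same for the warming station (orange tab, in front of the low heater panel), 200 mm along the rail from load_mark in the -y direction.
- mouth1 (a point): mouth of pocket 1 (largest y) of four, 62 mm apart: centre of the opening at its floor, 40 mm above the bench. Axes as the handle's; the pocket runs along +x. Opening 34 mm wide, 36 high, roofed (roof top 80 mm above bench). Before it the floor runs on, open-topped, 125 mm towards -x; 6 mm high fences funnel the lane from 50 mm wide (60 mm before the mouth) to 34 mm (16 mm before).
- mouth2 (a point): mouth of pocket 2, just like mouth1.
- mouth3 (a point): mouth of pocket 3, just like mouth1.
- mouth4 (a point): mouth of pocket 4, just like mouth1.
- stop: stop plate hidden at the back of all four pockets, under the roof; origin at the middle of its face, 15 mm above the pocket floor. Its depth behind the mouths is set anew each time, 70 to 90 mm, so a bar that is home sticks out 50 to 70 mm. It stands firm. Axes as the handle's: a bar that is home has its centre 70 mm from this face along -x.
- frit_jar_c (a point): bystander: jar of glass frit, 68 mm across, 90 mm tall, centre.
- paddle_c (a point): bystander: steel paddle with a wooden handle lying on the bench, about 210 mm long, 16 mm high; point near its middle.
- marver_c (a point): bystander: black graphite marver plate, 110 x 110 x 14 mm, lying flat, centre.
Mind the look-alikes: they are no part of the job. Of the things shaped like the part that bears bar4_c, the green glass one is meant. What is shaped like the part that bears bar1_c but black is not meant.

How it is judged:
On the way, in this order (a step that is already met when the one before it is completed fails the run):
1. the carriage is latched at the loading station (value of joint carriage between -0.005 and 0.005 m), for 0.2 s.
2. every bar is fully home in a pocket while the carriage is at the loading station (all of step 1 and x of bar1_c in the frame of stop between -0.0745 and -0.064 m and y of bar1_c in the frame of stop between -0.125 and 0.125 m and z of bar1_c in the frame of stop between -0.008 and 0.008 m and angle between the x axis of each of bar1_c, bar2_c, bar3_c, bar4_c and the x axis of stop, either way round below 0.08 rad and x of bar2_c in the frame of stop between -0.0745 and -0.064 m and y of bar2_c in the frame of stop between -0.125 and 0.125 m and z of bar2_c in the frame of stop between -0.008 and 0.008 m and x of bar3_c in the frame of stop between -0.0745 and -0.064 m and y of bar3_c in the frame of stop between -0.125 and 0.125 m and z of bar3_c in the frame of stop between -0.008 and 0.008 m and x of bar4_c in the frame of stop between -0.0745 and -0.064 m and y of bar4_c in the frame of stop between -0.125 and 0.125 m and z of bar4_c in the frame of stop between -0.008 and 0.008 m), for 0.2 s.
At the end, for the whole second after the job is handed in: The carriage is latched at the warming station (within 5 mm) and at rest; every bar present lies in a pocket, on its floor and along it, its end within 4.5 mm of the hidden stop (value of joint carriage between 0.195 and 0.205 m and velocity of joint carriage between -0.01 and 0.01 m/s and x of bar1_c in the frame of stop between -0.0745 and -0.064 m and y of bar1_c in the frame of stop between -0.125 and 0.125 m and z of bar1_c in the frame of stop between -0.008 and 0.008 m and angle between the x axis of each of bar1_c, bar2_c, bar3_c, bar4_c and the x axis of stop, either way round below 0.08 rad and x of bar2_c in the frame of stop between -0.0745 and -0.064 m and y of bar2_c in the frame of stop between -0.125 and 0.125 m and z of bar2_c in the frame of stop between -0.008 and 0.008 m and x of bar3_c in the frame of stop between -0.0745 and -0.064 m and y of bar3_c in the frame of stop between -0.125 and 0.125 m and z of bar3_c in the frame of stop between -0.008 and 0.008 m and x of bar4_c in the frame of stop between -0.0745 and -0.064 m and y of bar4_c in the frame of stop between -0.125 and 0.125 m and z of bar4_c in the frame of stop between -0.008 and 0.008 m); the robot touches nothing.
It fails at once if a bar is rammed against the stop with more than 40 N (contact force between stop and anything else above 40 N).
It fails at once if a bystander is shifted more than 30 mm (distance of any of frit_jar_c, paddle_c, marver_c from where it was at the start of the episode above 0.03 m).
It fails at once if the jar is tipped over (angle between frit_jar_c's own z axis and vertical above 0.6 rad).
Of bar1, bar2, bar3, bar4 only 3 to 4 are there at a start; the rules pass over those that are not, and their reading is None.
At some moment in a run one of bar1, bar2, bar3, bar4 may be knocked a few centimetres aside while the robot is not near it.
Once in a run the grip may slacken for a moment while it holds something.
It also fails if it takes over 210 s, if anything falls off the work surface, if the arm or the gripper's body presses on something with over 40 N, if the wrist force passes 120 N, or if a joint passes its speed limit or range.

ROBOT

A 7-joint arm with a two-finger parallel gripper is mounted at the origin on the work surface. World frame = base frame: x ahead of the robot, y to its left, z up, the work surface at z = 0. Lengths are in m, angles in rad, forces in N, time in s.
With the tool pointing down it reaches from about 0.425 to 0.925 m from the base axis. Payload 6.8 kg.
Tool frame: the origin (TCP) lies at the very end of the fingers, on their centre line; the grasp point (between the pads) lies 19 mm behind it; z points along the fingers, y is the line along which they close (so a half turn about z gives the same grasp; the last joint's range is limited). The gripper opens to 85 mm and grips with 20 to 120 N. Pads are 22 mm wide; open, the fingers measure 114 mm over their backs; the gripper's body (76 mm by 85 mm) begins 54 mm behind the grasp point. The pads swing forward as they close: fully open they stand 13 mm farther back than shut.
Start: joints at [-1.328, 0.477, 0.022, 1.555, -0.011, 1.109, -0.083], TCP at [0.232, 0.634, 0.231] pointing down, gripper open.
Joint ranges: [-2.96, 2.96], [-0.34, 2.1], [-1.41, 1.46], [0.24, 2.44], [-1.37, 4.51], [0.17, 1.92], [-2.96, 2.96]. Speed limits (rad/s): [2.39, 2.39, 3.14, 3.14, 3.14, 3.14, 3.14].

INTERFACE

Orientations are given as a rotation vector (axis times angle).
In Python, from bench import get_obs, viewer, r gives the robot as it stands. The module is installed in compiled form; this text tells all that it offers.
- The arm moves only by the tool play_rows, never from a script. Its argument "commands" is a list that holds one entry, the list of rows, each a list of 5 numbers: the gripper's target within -1 to 1 (shut at 1, half-way at 0, fully open at -1), then the shift along the tool's x, y, z scaled (see below), then the turn about the tool's z scaled (see below). A call has 1 to 12 rows; each row is the pose to reach, as a shift and turn from the pose commanded when the call began, along the tool's axes at that moment; what a row does not reach only later rows make up. The controller multiplies each number of a shift by 0.2 m and each number of a turn by pi/2 rad. A row lasts 1/12 s, in which the tool goes at most 41.7 mm and 7.16 degrees, less where a joint would pass 70% of its speed; a pose out of reach is approached as far as the arm can. A call with a number of a shift or a turn outside -1 to 1 is refused whole. A call with a gripper value outside its range is refused whole. The fingers move at their own pace and stop on an object; "grip_force" is the grip in N (left out, the last holds). Time passes only in rows, so rows that repeat a pose let the fingers close. It gives the time, the measured TCP pose, the force, the opening and the grip force at its end, in the units of the state.
- get_obs(): the state, without advancing time (a new reading comes with each control period).
- viewer.grab_frame(name): name is "side" or "top" or "wrist"; returns a dict with "pixels" (384x512x3 uint8, red, green, blue), "fovy" (degrees; the focal length in pixels is half the picture's height over the tangent of half this angle, whatever the lens; pixels are square), "cx", "cy" (the principal point, pixels), "world_to_cam" (4x4, takes a point from world to camera coordinates); the wrist camera has in their place "hand_eye" (4x4, takes a point from camera to tool coordinates, whose origin is the TCP and whose axes are the flange's). Camera axes: x right, y up, looking along -z (the intrinsics and any distortion apply to the point x, -y, -z); pixel columns grow to the right and rows downward; lengths in m; the calibration is good to about 2 mm. A picture is of the moment at which its call begins: read the wrist's pose just before it. There is no depth.
- r.hand_in(): hands the job in; it is judged then, once.
Trained networks look in a picture, given as the dict that the camera call returned (one of the last four; its "shot" number tells which), for a name from the list of things; names that differ only in an ending like _2 or _b are one class to them, and where a whole thing is asked for, a point or a joint stands for the part that bears it (a point fixed in the world has none). Each returns a list of dicts, best first, with "score" (0 to 1); they miss things now and then, are a little off and sometimes report something else, mostly with a low value. They report only what shows in the picture. A call takes as long as a camera call. They do not tell look-alikes from the thing itself.
- viewer.trace(picture, thing): "pixels" (384x512 bool, what is visible of it) and "rect" ([left, top, right, bottom] in pixels, round what is visible of it).
The state is a dict: "clock": time; "joints": joint angles; "qvel": joint speeds; "tau": joint torques, N m; "tcp_pos": TCP position; "orientation": TCP orientation; "contact_force": force on the tool from outside, world axes, zero at the start; "moment": the same for the moment, N m; "grip_width": finger opening in m; "gripper_force": force on a finger pad.
Only numpy, scipy, OpenCV 4.12 (cv2) and the standard library are available. Lean on these libraries where they do the work, as an engineer would, in place of code of your own. Each camera call takes 0.05 s, during which the arm holds its last target. There are 200 camera calls.

## Working session

There is one attempt and no reset: what is moved stays moved. The work goes in short steps, Python scripts to look and compute and a tool call to move; the robot and the scene stay as the last step left them, time stands still between calls to the robot, and variables do not carry over. Pictures are saved under pics/ and viewed, at most 14 in all, crops included, and the job is handed in when it is done.

Besides the shell and the picture viewer there is one more tool, called as name(argument=value, ...), one argument or row to a line, values as JSON. play_rows: Moves the arm, as the interface text tells. Shifts and turns lie within -1 to 1; 1 stands for 0.2 m of shift or pi/2 rad of turn. Its arguments: {"type":"object","properties":{"commands":{"type":"array","items":{"type":"array","items":{"type":"array","items":{"type":"number","minimum":-1,"maximum":1}}}},"grip_force":{"type":"number"}},"required":["commands"]}

```bash
mkdir -p pics
cat > h.py <<'E'
import numpy as np,cv2
from scipy.spatial.transform import Rotation as R
from bench import get_obs,viewer,r
def shot(n):
    o=get_obs(); p=viewer.grab_frame(n); p['pixels']=np.asarray(p['pixels'])
    f=192/np.tan(np.radians(p['fovy'])/2); K=np.array([[f,0,p['cx']],[0,f,p['cy']],[0,0,1]])
    if 'hand_eye' in p:
        T=np.eye(4);T[:3,:3]=R.from_rotvec(o['orientation']).as_matrix();T[:3,3]=o['tcp_pos']
        c2w=T@np.array(p['hand_eye'])
    else: c2w=np.linalg.inv(np.array(p['world_to_cam']))
    return p,K,c2w
def px2w(K,c2w,uv,z):
    uv=np.atleast_2d(uv).astype(float)
    d=np.c_[(uv[:,0]-K[0,2])/K[0,0],-(uv[:,1]-K[1,2])/K[1,1],-np.ones(len(uv))]@c2w[:3,:3].T
    o=c2w[:3,3]; return o+d*((z-o[2])/d[:,2])[:,None]
def w2px(K,c2w,X):
    X=np.atleast_2d(X); c=(X-c2w[:3,3])@c2w[:3,:3]
    return np.c_[K[0,2]+K[0,0]*c[:,0]/-c[:,2],K[1,2]+K[1,1]*c[:,1]/c[:,2]]
def save(n,im,s=1):
    cv2.imwrite('pics/'+n,cv2.resize(np.ascontiguousarray(im[:,:,::-1]),None,fx=s,fy=s,interpolation=cv2.INTER_CUBIC))
E
python3 - <<'E'
from h import *
print(get_obs())
for n in ['top','side']:
    p,K,c=shot(n); save(n+'0.png',p['pixels'],1.55); print(n,{k:v for k,v in p.items() if k!='pixels'})
    for t in ['bar1_c','bar2_c','bar3_c','bar4_c','carriage','handle','frit_jar_c','paddle_c','marver_c']:
        for q in viewer.trace(p,t)[:3]:
            m=np.array(q['pixels']); ys,xs=np.nonzero(m)
            print(t,round(q['score'],2),np.round(q['rect']),len(xs),cv2.minAreaRect(np.c_[xs,ys].astype(np.float32)) if len(xs) else '', px2w(K,c,[xs.mean(),ys.mean()],.03).round(3) if len(xs) else '')
E
```

```text
{'clock': 0.0, 'joints': array([-1.32810714,  0.47782317,  0.02229393,  1.5564423 , -0.01150082,
        1.10929028, -0.08308941]), 'qvel': array([-0.00055754,  0.00074941,  0.00094517, -0.00024554, -0.00065941,
        0.00129778,  0.00051267]), 'tau': array([-8.40138346e-04, -5.96447933e+01,  1.60758700e+00, -2.81190777e+01,
        1.24991246e-02,  9.52859817e-03, -1.95204825e-05]), 'tcp_pos': array([0.23174101, 0.63334686, 0.23031322]), 'orientation': array([-5.48049036e-01, -3.09320936e+00,  2.86517158e-03]), 'contact_force': array([-0.03724836, -0.16531425,  0.08644922]), 'moment': array([-0.00223777,  0.02000485,  0.02517563]), 'gripper_force': 0.0, 'grip_width': 0.08493800423174974}
top {'fovy': 50.24749987434138, 'cx': 251.49539421345366, 'cy': 195.23110198053612, 'world_to_cam': array([[ 0.02631637, -0.9994971 , -0.01769177,  0.23949376],
       [ 0.99286428,  0.02407439,  0.11679442, -0.51141474],
       [-0.11630976, -0.02063913,  0.99299852, -1.27344037],
       [ 0.        ,  0.        ,  0.        ,  1.        ]]), 'shot': 1}
bar1_c 0.95 [176. 137. 208. 173.] 383 ((191
[... 3078 characters left out ...]
125, 163.8519744873047), (54.561767578125, 40.622406005859375), 12.724355697631836) [[ 0.583 -0.146  0.03 ]]
handle 0.66 [235. 142. 291. 189.] 1832 ((264.821533203125, 163.60157775878906), (55.530662536621094, 41.36560821533203), 12.33908748626709) [[ 0.582 -0.147  0.03 ]]
frit_jar_c 0.96 [201. 187. 217. 211.] 373 ((208.0, 197.5), (25.0, 16.0), 90.0) [[0.729 0.165 0.03 ]]
paddle_c 0.74 [210. 288. 280. 306.] 744 ((245.48516845703125, 297.6485290527344), (66.16997528076172, 19.502729415893555), 5.710593223571777) [[0.432 0.618 0.03 ]]
marver_c 0.34 [221. 129. 301. 206.] 3935 ((258.7294616699219, 167.28515625), (68.08646392822266, 76.37838745117188), 11.888657569885254) [[ 0.606 -0.112  0.03 ]]
```

View pics/top0.png

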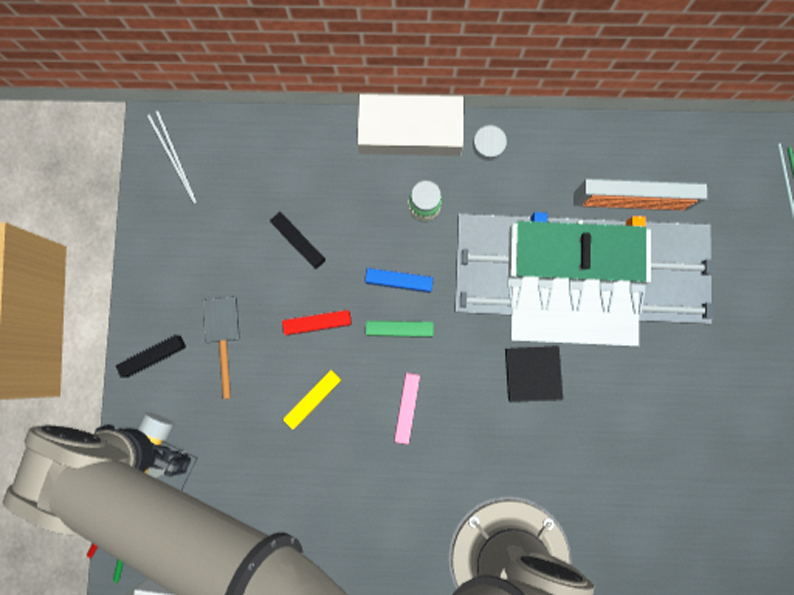

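View pics/side0.png

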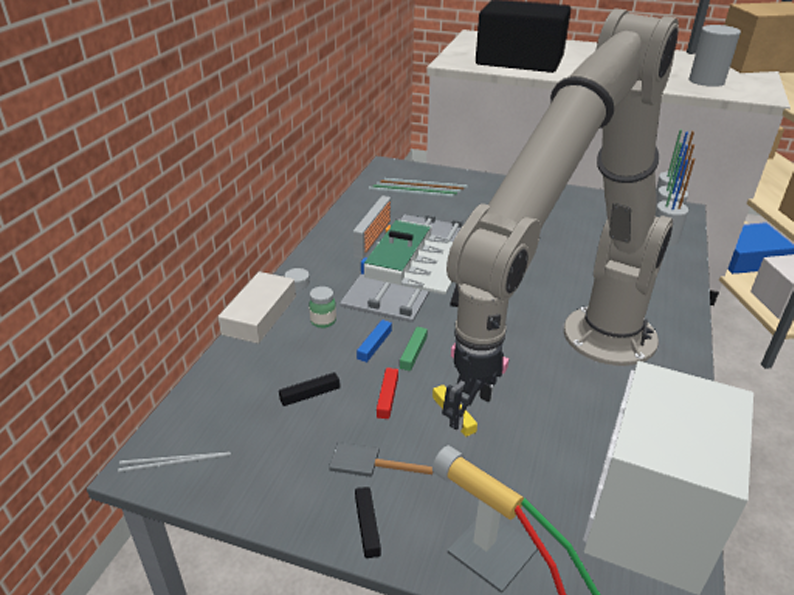

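The top view shows red (317,323), blue (399,279) and green (399,329), all lying along y. The look-alikes are two black bars (297,240 and 151,356), a yellow bar at 45° (312,400) and a pink bar (408,408). The carriage handle is at (586,251), the blue tab at (541,217) and the orange tab at (638,221).

The network finds no amber bar, and it classes the yellow one as bar4-like, so yellow is probably a decoy. A crop will check that.

Run:
```python
from h import *
p,K,c=shot('top'); s=1.55
for n,uv,z in [('h0',(586,234),.116),('h1',(585.5,269),.116),('blue',(541,217),.03),('orange',(638,221),.03),('railNL',(457,311),0.01),('railNR',(710,321),0.01),('railFL',(459,214),0.01),('railFR',(711,225),.01),('roofFL',(513,280),.08),('roofFR',(650,281),.08),('floorL',(512,343),.04),('floorR',(639,346),.04)]:
    print(n,px2w(K,c,np.array(uv)/s,z).round(4))
im=p['pixels']
save('crop1.png',np.vstack([im[130:300,165:315]]),3.4)
for t in ['bar2_c']: print([(q['score'],q['rect']) for q in viewer.trace(p,t)])
for q,(u,v) in dict(yellow=(201,258),red=(204,208),green=(258,212)).items(): print(q,im[v,u])
save('crop2.png',im[125:235,285:465],4.4)
```

```text
h0 [[ 0.6384 -0.126   0.116 ]]
h1 [[ 0.5696 -0.1244  0.116 ]]
blue [[ 0.6927 -0.058   0.03  ]]
orange [[ 0.6886 -0.2586  0.03  ]]
railNL [[0.4936 0.1123 0.01  ]]
railNR [[ 0.4856 -0.4098  0.01  ]]
railFL [[0.7007 0.1109 0.01  ]]
railFR [[ 0.6885 -0.4184  0.01  ]]
roofFL [[0.5506 0.0083 0.08  ]]
roofFR [[ 0.555  -0.2612  0.08  ]]
floorL [[0.428  0.0029 0.04  ]]
floorR [[ 0.4285 -0.252   0.04  ]]
[]
yellow [254 251   0]
red [250  44  35]
green [102 202 136]
```

View pics/crop1.png

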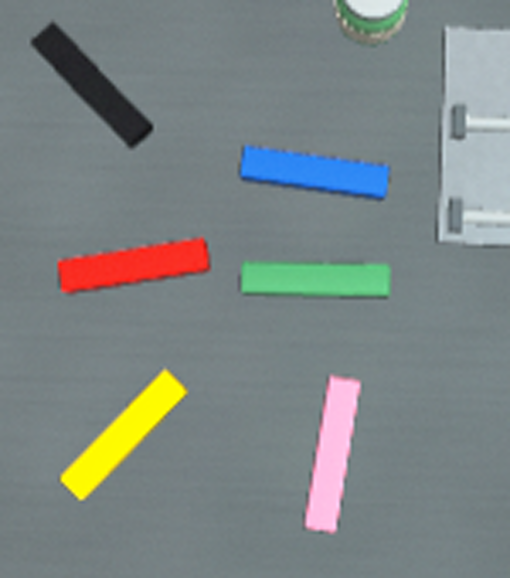

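View pics/crop2.png

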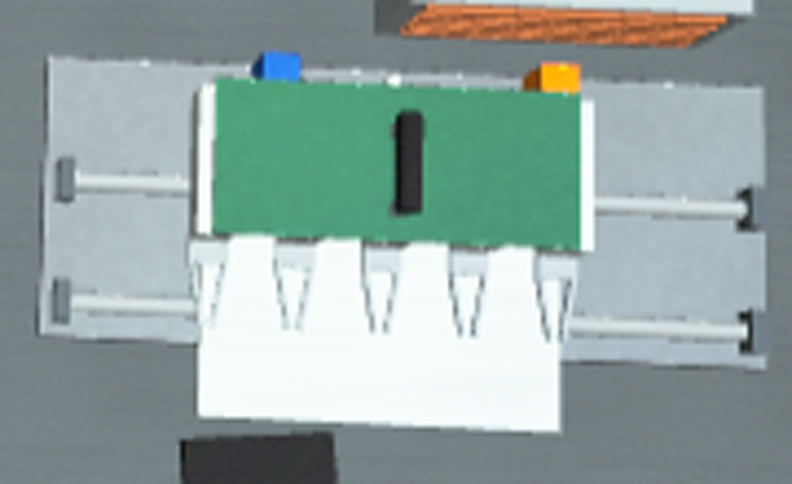

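The crops confirm plain yellow at 45°, so it is a decoy: the job is red, blue and green, with amber absent. All the lanes are empty. The pointer sits between the tabs at about 0.08 m. I'll move to the carriage now.

```bash
cat >> h.py <<'E'
def plan(x,y,z,ang=None,o=None):
    """ang: desired world angle (deg) of the tool y (closing) axis"""
    o=o or get_obs(); M=R.from_rotvec(o['orientation']).as_matrix()
    d=M.T@(np.array([x,y,z])-o['tcp_pos'])/.2
    a=np.degrees(np.arctan2(M[1,1],M[0,1])); t=0 if ang is None else -(((ang-a+90)%180)-90)/90
    print('shift',d.round(4),'turn',round(t,4),'| yang',a.round(2),'tcp',o['tcp_pos'].round(4),'F',np.round(o['contact_force'],1),'w',round(o['grip_width'],4),'t',round(o['clock'],1))
E
python3 -c "
from h import *
plan(.604,-.125,.23,88.85)"
```

```text
shift [-3.0509 -2.9241  0.0065] turn -0.2106 | yang 69.9 tcp [0.232  0.6339 0.2313] F [0.2 1.2 0.1] w 0.0856 t 1.1
```

play_rows(
  commands=[
    [[-1,-0.9,-0.86,0,-0.21],[-1,-0.9,-0.86,0,-0.21],[-1,-0.9,-0.86,0,-0.21],[-1,-0.9,-0.86,0,-0.21],[-1,-0.9,-0.86,0,-0.21],[-1,-0.9,-0.86,0,-0.21],[-1,-0.9,-0.86,0,-0.21],[-1,-0.9,-0.86,0,-0.21]],
  ],
)

```text
clock: 1.77
tcp_pos: [0.3436, 0.4082, 0.2317]
orientation: [0.041, 3.141, 0.0]
contact_force: [0.1, 0.2, 0.4]
grip_width: 0.0853
gripper_force: 0.0
```

```bash
python3 -c "
from h import *
plan(.604,-.125,.23,88.85);print(get_obs()['joints'].round(2))
p,K,c=shot('wrist');save('w0.png',p['pixels'],1)
print(p['hand_eye'])"
```

```text
shift [-1.3713 -2.6309  0.0095] turn -0.0039 | yang 88.49 tcp [0.3436 0.4082 0.2317] F [0.1 0.2 0.4] w 0.0853 t 1.8
[-1.    0.24  0.01  1.89 -0.    1.    0.56]
[[ 5.55240511e-04  9.65188310e-01  2.61555381e-01  6.61920944e-02]
 [ 9.99999834e-01 -5.76049597e-04  2.89009120e-06  5.75011442e-05]
 [ 1.53458354e-04  2.61555336e-01 -9.65188470e-01 -1.43571351e-01]
 [ 0.00000000e+00  0.00000000e+00  0.00000000e+00  1.00000000e+00]]
```

View pics/w0.png

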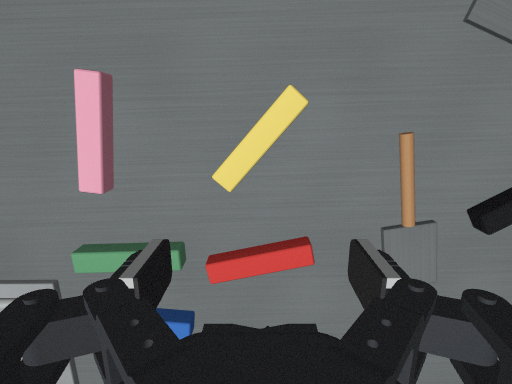

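The wrist view shows red (260,260), green (130,256) and blue (175,322), with yellow and pink behind them. On to the handle.

play_rows(
  commands=[
    [[-1,-0.48,-0.9,0,0],[-1,-0.48,-0.9,0,0],[-1,-0.48,-0.9,0,0],[-1,-0.48,-0.9,0,0],[-1,-0.48,-0.9,0,0],[-1,-0.48,-0.9,0,0]],
  ],
)

```text
clock: 2.32
tcp_pos: [0.4372, 0.2228, 0.2315]
orientation: [0.045, 3.14, -0.003]
contact_force: [-0.0, -1.0, -0.0]
grip_width: 0.0856
gripper_force: 0.0
```

play_rows(
  commands=[
    [[-1,-0.48,-0.9,0,0],[-1,-0.48,-0.9,0,0],[-1,-0.48,-0.9,0,0],[-1,-0.48,-0.9,0,0],[-1,-0.48,-0.9,0,0],[-1,-0.48,-0.9,0,0]],
  ],
)

```text
clock: 2.82
tcp_pos: [0.5295, 0.0405, 0.2317]
orientation: [0.045, 3.138, -0.005]
contact_force: [0.3, -1.0, -0.3]
grip_width: 0.0855
gripper_force: 0.0
```

play_rows(
  commands=[
    [[-1,-0.4,-0.8,0,0],[-1,-0.4,-0.8,0,0],[-1,-0.4,-0.8,0,0],[-1,-0.4,-0.8,0,0],[-1,-0.4,-0.8,0,0],[-1,-0.4,-0.8,0,0]],
  ],
)

```text
clock: 3.32
tcp_pos: [0.6045, -0.1178, 0.231]
orientation: [0.039, 3.141, -0.003]
contact_force: [-0.0, 0.0, -0.1]
grip_width: 0.0857
gripper_force: 0.0
```

```bash
python3 -c "
from h import *
plan(.604,-.125,.23,88.85);print(get_obs()['joints'].round(2))
p,K,c=shot('wrist');save('w1.png',p['pixels'],1)
for q in viewer.trace(p,'handle'): print(q['score'],q['rect'])
print(w2px(K,c,[[.604,-.125,.116],[.604,-.125,.1]]))"
```

```text
shift [ 0.0018 -0.036   0.0051] turn -0.003 | yang 88.58 tcp [ 0.6045 -0.1178  0.231 ] F [-0.   0.  -0.1] w 0.0857 t 3.3
[-0.17  0.39  0.35  1.72 -0.15  1.05  1.77]
0.6 [115.6, 11.0, 390.6, 246.0]
[[251.71269419 189.83142985]
 [252.17714481 185.68575454]]
```

View pics/w1.png

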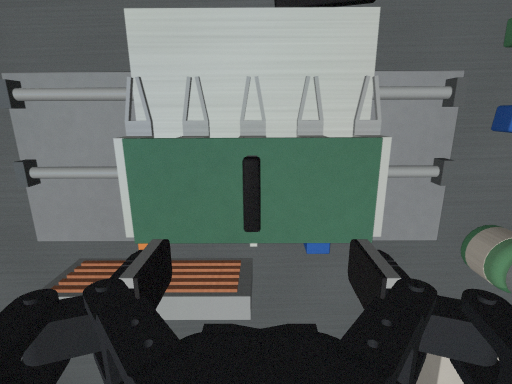

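```bash
python3 -c "
from h import *
o=get_obs()
p,K,c=shot('wrist')
for n,uv,z in [('handle',(251.8,157),.116),('handle',(251.8,231),.116),('roofF L',(125,138),.08),('roofF R',(383,137),.08),('floorF L',(133,10.5),.04),('floorF R',(375,10.5),.04),('pointer',(253.5,245),.05),('blue',(318,248),.03),('blue',(318,248),.05),('orange',(149,247),.05)]: print(n,px2w(K,c,uv,z).round(4))
plan(.602,-.125,.1,88.85)
"
```

```text
handle [[ 0.5731 -0.119   0.116 ]]
handle [[ 0.6424 -0.1207  0.116 ]]
roofF L [[ 0.5571 -0.2436  0.08  ]]
roofF R [[0.5609 0.009  0.08  ]]
floorF L [[ 0.4344 -0.2363  0.04  ]]
floorF R [[0.4389 0.0061 0.04  ]]
pointer [[ 0.6871 -0.1215  0.05  ]]
blue [[ 0.7021 -0.0404  0.03  ]]
blue [[ 0.6925 -0.0446  0.05  ]]
orange [[ 0.6873 -0.2461  0.05  ]]
shift [ 0.0043 -0.0656  0.6536] turn 0.0014 | yang 88.98 tcp [ 0.6032 -0.1121  0.2307] F [0.7 0.3 0.7] w 0.0858 t 3.5
```

The wrist view shows the handle at (252,194), the roof front edge at row 137, the pointer at (253,245) and the blue tab at (318,248). The handle agrees with the top camera at about (0.606,-0.125). Gripping it next.

play_rows(
  commands=[
    [[-1,-0.015,-0.065,0.3,0],[-1,-0.015,-0.065,0.6,0],[-1,-0.015,-0.065,0.69,0],[-1,-0.015,-0.065,0.69,0],[-1,-0.015,-0.065,0.69,0],[0.6,-0.015,-0.065,0.69,0],[1,-0.015,-0.065,0.69,0],[1,-0.015,-0.065,0.69,0],[1,-0.015,-0.065,0.69,0],[1,-0.015,-0.065,0.69,0],[1,-0.015,-0.065,0.69,0],[1,-0.015,-0.065,0.69,0]],
  ],
  grip_force=25,
)

```text
clock: 4.47
tcp_pos: [0.6064, -0.1278, 0.0946]
orientation: [0.033, 3.14, 0.001]
contact_force: [-0.7, 2.4, 5.4]
grip_width: 0.0154
gripper_force: 27.2
```

```bash
python3 -c "
from h import *
plan(.606,-.044,.092,88.85)
"
```

```text
shift [0.011  0.4187 0.0131] turn -0.0005 | yang 88.81 tcp [ 0.6064 -0.1278  0.0946] F [-0.7  2.4  5.4] w 0.0154 t 4.5
```

play_rows(
  commands=[
    [[1,0,0.035,0,0],[1,0,0.07,0,0],[1,0,0.105,0,0],[1,0,0.14,0,0],[1,0,0.175,0,0],[1,0,0.21,0,0],[1,0,0.245,0,0],[1,0,0.28,0,0],[1,0,0.315,0,0],[1,0,0.35,0,0],[1,0,0.38,0,0],[1,0,0.38,0,0]],
  ],
)

```text
clock: 5.47
tcp_pos: [0.608, -0.0549, 0.0946]
orientation: [0.037, 3.139, -0.005]
contact_force: [-0.3, -0.7, 7.2]
grip_width: 0.0152
gripper_force: 27.6
```

Run:
```python
from h import *
plan(.606,-.044,.092,88.85)
p,K,c=shot('top'); im=p['pixels']; save('c3.png',im[125:235,285:465],4.4)
```

```text
shift [0.0113 0.0545 0.0127] turn -0.0021 | yang 88.66 tcp [ 0.608  -0.0549  0.0946] F [-0.3 -0.7  7.2] w 0.0152 t 5.5
```

View pics/c3.png

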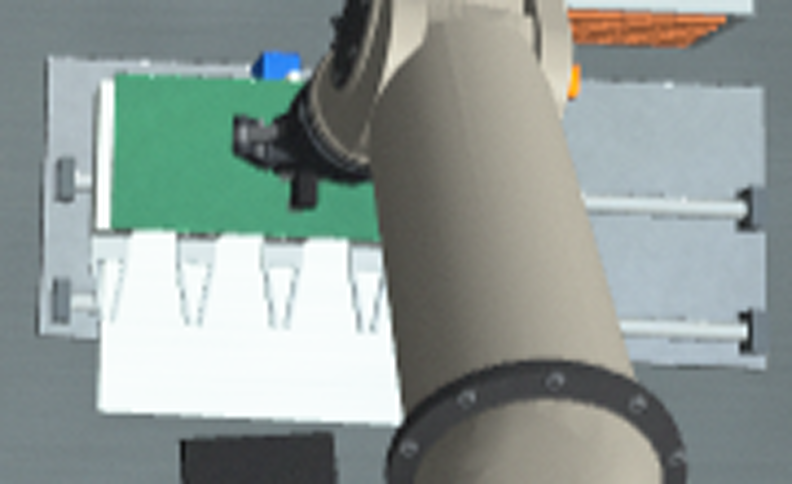

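The pointer is at px 293 and the blue tab at 278, so about 10 mm is left.

play_rows(
  commands=[
    [[1,0,0.015,0,0],[1,0,0.03,0,0],[1,0,0.042,0,0],[1,0,0.053,0,0],[1,0,0.053,0,0],[1,0,0.053,0,0]],
  ],
)

```text
clock: 6.02
tcp_pos: [0.6082, -0.0473, 0.0946]
orientation: [0.039, 3.139, -0.009]
contact_force: [-0.2, -13.0, 5.2]
grip_width: 0.0155
gripper_force: 27.2
```

play_rows(
  commands=[
    [[0.5,0,0,0,0],[0.5,0,0,0,0],[0.5,0,0,0,0],[0.5,0,0,0,0]],
  ],
)

```text
clock: 6.35
tcp_pos: [0.6078, -0.045, 0.0941]
orientation: [0.037, 3.14, -0.006]
contact_force: [-0.4, -7.6, 3.4]
grip_width: 0.0217
gripper_force: 4.2
```

Run:
```python
from h import *
plan(.606,-.044,.2,88.85)
p,K,c=shot('top'); im=p['pixels']; save('c4.png',im[135:175,325:370],12)
```

```text
shift [ 0.0083  0.0029 -0.5294] turn -0.0022 | yang 88.65 tcp [ 0.6078 -0.045   0.0941] F [-0.4 -7.6  3.4] w 0.0217 t 6.3
```

View pics/c4.png

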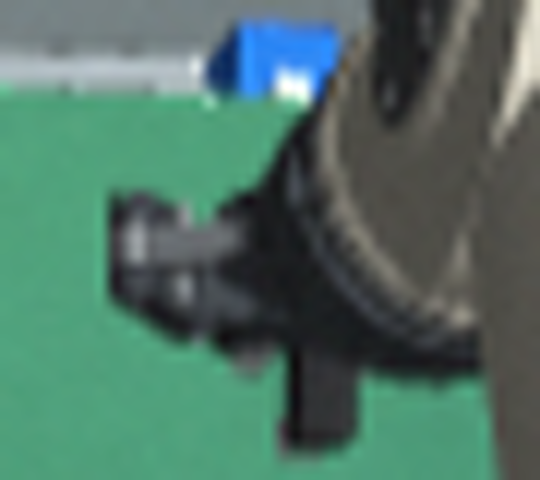

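play_rows(
  commands=[
    [[0,0,-0.01,0,0],[0,0,-0.01,0,0],[0,0,-0.01,0,0],[-0.3,0,-0.01,-0.15,0],[-0.3,0,0,-0.4,0],[-1,0,0,-0.68,0],[-1,0,0,-0.68,0],[-1,0,0,-0.68,0],[-1,0,0,-0.68,0],[-1,0,0,-0.68,0]],
  ],
)

```text
clock: 7.23
tcp_pos: [0.6068, -0.0407, 0.2284]
orientation: [-0.031, -3.14, -0.001]
contact_force: [0.4, 0.2, -0.5]
grip_width: 0.0853
gripper_force: 0.0
```

Run:
```python
from h import *
plan(.606,-.044,.2,88.85)
p,K,c=shot('wrist'); im=p['pixels']; save('w2.png',im,1)
```

```text
shift [ 0.0034 -0.0165  0.142 ] turn 0.0001 | yang 88.86 tcp [ 0.6068 -0.0407  0.2284] F [ 0.4  0.2 -0.5] w 0.0853 t 7.2
```

View pics/w2.png

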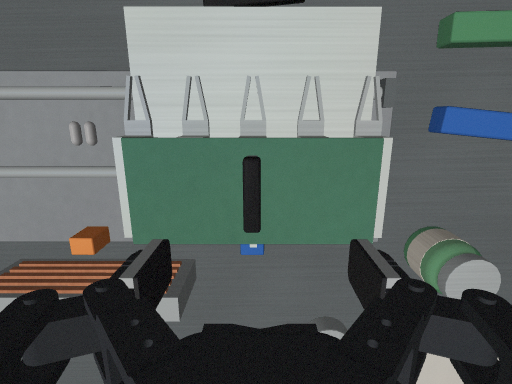

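The pointer (253,246) is centred on the blue tab, so the carriage is latched. Now the handle, mouth and bar positions.

```bash
cat >> h.py <<'E'
def bars(cam,zt=.03,names=('bar1_c','bar3_c','bar4_c')):
    p,K,c=shot(cam)
    hsv=cv2.cvtColor(p['pixels'],cv2.COLOR_RGB2HSV)
    rng=dict(bar1_c=(0,6),bar3_c=(100,118),bar4_c=(62,85)); out={}
    for n in names:
        for q in viewer.trace(p,n)[:4]:
            m=np.array(q['pixels']).astype(bool)
            if m.sum()<40: continue
            h=np.median(hsv[m],0)
            if not(rng[n][0]<=h[0]<=rng[n][1] and h[1]>90): continue
            # top face = brighter cluster
            v=hsv[...,2].astype(float); t=cv2.threshold(v[m].astype(np.uint8),0,255,cv2.THRESH_OTSU)[0]
            mt=m&(v>t) if (v[m]>t).mean()>.5 and v[m][v[m]>t].mean()-v[m][v[m]<=t].mean()>25 else m
            ys,xs=np.nonzero(mt); W=px2w(K,c,np.c_[xs,ys],zt)[:,:2].astype(np.float32)
            (cx,cy),(a,b),_=cv2.minAreaRect(W*1000); bx=cv2.boxPoints(cv2.minAreaRect(W*1000))
            e=[bx[1]-bx[0],bx[2]-bx[1]]; e=max(e,key=np.linalg.norm); ang=np.degrees(np.arctan2(e[1],e[0]))%180
            print(n,round(q['score'],2),np.round(q['rect']),'c',round(cx/1000,4),round(cy/1000,4),'len',round(max(a,b)),'w',round(min(a,b)),'ang',round(float(ang),1))
            break
E
python3 - <<'E'
from h import *
p,K,c=shot('wrist'); print(get_obs()['tcp_pos'])
for n,uv,z in [('handle',(251.8,157),.116),('handle',(251.8,231),.116),('roofF L',(125,138),.08),('roofF R',(383,137),.08),('roofB L',(132,243.5),.08),('roofB R',(376,243.5),.08),('floorF L',(129,10),.04),('floorF R',(378,10),.04)]: print(n,px2w(K,c,uv,z).round(4))
bars('top')
bars('wrist')
E
```

```text
[ 0.60642725 -0.04103056  0.22760933]
handle [[ 0.5755 -0.0468  0.116 ]]
handle [[ 0.644  -0.0486  0.116 ]]
roofF L [[ 0.5596 -0.1703  0.08  ]]
roofF R [[0.5635 0.0799 0.08  ]]
roofB L [[ 0.6703 -0.1781  0.08  ]]
roofB R [[0.6754 0.0823 0.08  ]]
floorF L [[ 0.4373 -0.1671  0.04  ]]
floorF R [[0.4421 0.0803 0.04  ]]
bar1_c 0.82 [178. 201. 225. 216.] c 0.4624 0.4035 len 138 w 29 ang 100.4
bar3_c 0.77 [236. 172. 279. 190.] c 0.5552 0.2357 len 138 w 29 ang 83.1
bar4_c 0.58 [236. 209. 280. 218.] c 0.4534 0.2321 len 137 w 27 ang 89.6
bar4_c 0.95 [438.   9. 512.  48.] c 0.4565 0.1934 len 63 w 28 ang 90.3
```

```bash
python3 -c "
from h import *
plan(.455,.26,.18,0)"
```

```text
shift [0.7935 1.4915 0.2454] turn 0.9866 | yang 88.79 tcp [ 0.6074 -0.0416  0.229 ] F [-0.6 -0.7 -1.2] w 0.0851 t 7.7
```

play_rows(
  commands=[
    [[-1,0.4,0.75,0,0],[-1,0.4,0.75,0,0],[-1,0.4,0.75,0,0],[-1,0.4,0.75,0,0],[-1,0.4,0.75,0,0]],
  ],
)

```text
clock: 8.15
tcp_pos: [0.5271, 0.1186, 0.229]
orientation: [-0.016, -3.139, -0.006]
contact_force: [-0.2, 1.4, 0.2]
grip_width: 0.0853
gripper_force: 0.0
```

play_rows(
  commands=[
    [[-1,0.39,0.74,0.24,0.987],[-1,0.39,0.74,0.24,0.987],[-1,0.39,0.74,0.24,0.987],[-1,0.39,0.74,0.24,0.987],[-1,0.39,0.74,0.24,0.987],[-1,0.39,0.74,0.24,0.987],[-1,0.39,0.74,0.24,0.987],[-1,0.39,0.74,0.24,0.987],[-1,0.39,0.74,0.24,0.987],[-1,0.39,0.74,0.24,0.987],[-1,0.39,0.74,0.24,0.987],[-1,0.39,0.74,0.24,0.987]],
  ],
)

```text
clock: 9.15
tcp_pos: [0.456, 0.2596, 0.1814]
orientation: [2.132, 2.307, 0.0]
contact_force: [-0.2, 1.2, -0.2]
grip_width: 0.0854
gripper_force: 0.0
```

```bash
python3 -c "
from h import *
print(get_obs()['joints'].round(2))
bars('wrist')
bars('top')
plan(.455,.27,.01,0)"
```

```text
[-1.03  0.31  0.48  1.99 -0.18  0.88 -0.38]
bar1_c 0.7 [265.   1. 305. 106.] c 0.4702 0.3803 len 90 w 28 ang 100.0
bar3_c 0.57 [320. 141. 388. 272.] c 0.5577 0.2354 len 138 w 29 ang 82.7
bar1_c 0.83 [180. 201. 224. 214.] c 0.4612 0.4093 len 127 w 29 ang 100.5
bar3_c 0.58 [263. 180. 279. 188.] c 0.5497 0.1895 len 42 w 32 ang 91.1
shift [5.180e-02 6.000e-04 8.566e-01] turn 0.0553 | yang 4.98 tcp [0.4558 0.2596 0.1813] F [-0.6 -0.1 -0.1] w 0.0855 t 9.6
```

```bash
cat >> h.py <<'E'
def col(n,cam='wrist',zt=.03):
    p,K,c=shot(cam); hsv=cv2.cvtColor(p['pixels'],cv2.COLOR_RGB2HSV)
    lo,hi=dict(bar1_c=((0,150,60),(6,255,255)),bar3_c=((103,130,50),(118,255,255)),bar4_c=((62,80,40),(85,255,255)))[n]
    m=cv2.inRange(hsv,lo,hi); k,l,s,_=cv2.connectedComponentsWithStats(m)
    i=1+s[1:,4].argmax(); ys,xs=np.nonzero(l==i); v=hsv[ys,xs,2]; t=cv2.threshold(v,0,255,cv2.THRESH_OTSU)[0]
    hi_=v>t; 
    if v[hi_].mean()-v[~hi_].mean()>20: xs,ys=xs[hi_],ys[hi_]
    rc=cv2.minAreaRect((px2w(K,c,np.c_[xs,ys],zt)[:,:2]*1000).astype(np.float32)); bx=cv2.boxPoints(rc)
    e=max([bx[1]-bx[0],bx[2]-bx[1]],key=np.linalg.norm)
    print(n,s[i],hsv[ys,xs].mean(0).round(),'c',np.round(rc[0],1),'size',np.round(rc[1],1),'ang',round(float(np.degrees(np.arctan2(e[1],e[0]))%180),1))
E
python3 -c "
from h import *
col('bar4_c');col('bar3_c')"
```

```text
bar4_c [ 240  137   39  130 2509] [ 69.  85. 166.] c [456.4 232.2] size [ 27.6 136.5] ang 90.1
bar3_c [ 321  142   67  130 4286] [108. 166. 192.] c [557.8 236.3] size [138.3  28.8] ang 83.2
```

play_rows(
  commands=[
    [[-1,0.05,0.007,0.2,0.055],[-1,0.05,0.007,0.4,0.055],[-1,0.05,0.007,0.6,0.055],[-1,0.05,0.007,0.75,0.055],[-1,0.05,0.007,0.85,0.055],[-1,0.05,0.007,0.85,0.055],[1,0.05,0.007,0.85,0.055],[1,0.05,0.007,0.85,0.055],[1,0.05,0.007,0.85,0.055],[1,0.05,0.007,0.85,0.055],[1,0.05,0.007,0.85,0.055],[1,0.05,0.007,0.85,0.055]],
  ],
  grip_force=70,
)

```text
clock: 10.65
tcp_pos: [0.4572, 0.2706, 0.0129]
orientation: [-2.223, -2.22, -0.004]
contact_force: [-1.3, 0.8, 9.7]
grip_width: 0.0283
gripper_force: 69.9
```

```bash
python3 -c "
from h import *
plan(.433,-.0145,.09,88.85)"
```

```text
shift [-1.4247 -0.1186 -0.3885] turn -0.9879 | yang -0.07 tcp [0.4572 0.2706 0.0129] F [-1.3  0.8  9.7] w 0.0283 t 10.7
```

play_rows(
  commands=[
    [[1,0,0,-0.2,0],[1,0,0,-0.4,0],[1,0,0,-0.6,0],[1,0,0,-0.68,0],[1,0,0,-0.68,0]],
  ],
)

```text
clock: 11.07
tcp_pos: [0.4585, 0.2713, 0.1517]
orientation: [-2.223, -2.22, -0.013]
contact_force: [-0.3, 0.3, -4.7]
grip_width: 0.0281
gripper_force: 71.7
```

play_rows(
  commands=[
    [[1,-0.1,0,0,-0.08],[1,-0.2,0,0,-0.16],[1,-0.3,0,0,-0.24],[1,-0.4,0,0,-0.32],[1,-0.5,0,0,-0.4],[1,-0.6,0,0,-0.48],[1,-0.7,0,0,-0.56],[1,-0.7,0,0,-0.64],[1,-0.7,0,0,-0.72],[1,-0.7,0,0,-0.8],[1,-0.7,0,0,-0.88],[1,-0.7,0,0,-0.95]],
  ],
)

```text
clock: 12.07
tcp_pos: [0.4546, 0.1293, 0.1458]
orientation: [-0.115, -3.137, 0.002]
contact_force: [-0.2, 0.4, -4.3]
grip_width: 0.0286
gripper_force: 71.6
```

```bash
python3 -c "
from h import *
plan(.433,-.011,.09,88.85)
p,K,c=shot('wrist');save('w3.png',p['pixels'],1)"
```

```text
shift [ 0.0554 -0.7072  0.2798] turn -0.0339 | yang 85.79 tcp [0.4546 0.1293 0.1458] F [-0.2  0.4 -4.3] w 0.0286 t 12.1
```

play_rows(
  commands=[
    [[1,0.03,-0.15,0,-0.034],[1,0.05,-0.3,0,-0.034],[1,0.055,-0.45,0.05,-0.034],[1,0.055,-0.6,0.1,-0.034],[1,0.055,-0.707,0.2,-0.034],[1,0.055,-0.707,0.26,-0.034],[1,0.055,-0.707,0.26,-0.034],[1,0.055,-0.707,0.26,-0.034],[1,0.055,-0.707,0.26,-0.034]],
  ],
)

```text
clock: 12.87
tcp_pos: [0.434, -0.0095, 0.0954]
orientation: [-0.041, -3.141, -0.0]
contact_force: [0.5, 0.2, -3.5]
grip_width: 0.0285
gripper_force: 71.5
```

```bash
python3 -c "
from h import *
plan(.433,-.011,.056,88.85)
p,K,c=shot('top');save('c5.png',p['pixels'][140:250,280:400],5)
p,K,c=shot('wrist');save('w3.png',p['pixels'],1)"
```

```text
shift [ 0.0049 -0.0077  0.197 ] turn -0.0038 | yang 88.51 tcp [ 0.434  -0.0095  0.0954] F [ 0.5  0.2 -3.5] w 0.0285 t 12.9
```

View pics/w3.png

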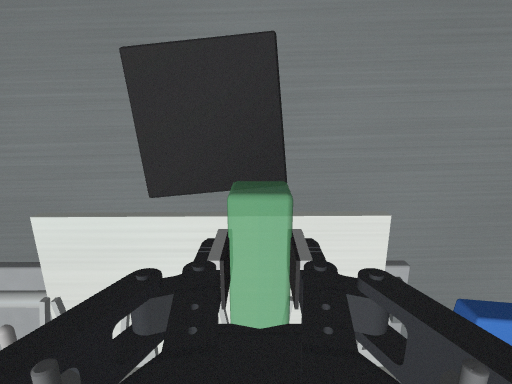

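```bash
python3 -c "
from h import *
p,K,c=shot('wrist'); print(get_obs()['tcp_pos'])
a=px2w(K,c,[[32,217.5],[391,216]],.04);print(a,a.mean(0))
m=cv2.inRange(p['pixels'],(185,185,170),(255,255,255)); 
for r_ in (225,235,245,255):
    xs=np.nonzero(m[r_])[0]; print(r_,xs.min(),xs.max(),px2w(K,c,[[xs.min(),r_],[xs.max()+1,r_]],.04)[:,:2].round(4).tolist())
"
```

```text
[ 0.43453125 -0.00936827  0.09588029]
[[ 0.43543898 -0.17148941  0.04      ]
 [ 0.44063206  0.08435627  0.04      ]] [ 0.43803552 -0.04356657  0.04      ]
225 32 389 [[0.4411, -0.1728], [0.4475, 0.0843]]
235 34 388 [[0.4488, -0.1731], [0.4552, 0.0842]]
245 36 387 [[0.4567, -0.1734], [0.4631, 0.0842]]
255 39 386 [[0.4648, -0.173], [0.4711, 0.0842]]
```

The wrist view shows the green bar gripped straight, and the floor's front edge (32–391, row 217) gives the carriage centre at y=-0.044. Lane 2 therefore needs y=-0.013. Lowering the bar, then sliding it in.

play_rows(
  commands=[
    [[1,0,-0.018,0,-0.004],[1,0,-0.018,0.05,-0.004],[1,0,-0.018,0.1,-0.004],[1,0,-0.018,0.15,-0.004],[1,0,-0.018,0.19,-0.004],[1,0,-0.018,0.19,-0.004],[1,0,-0.018,0.19,-0.004]],
  ],
)

```text
clock: 13.6
tcp_pos: [0.4337, -0.0139, 0.0572]
orientation: [-0.031, -3.141, 0.0]
contact_force: [0.4, 1.0, -3.9]
grip_width: 0.0283
gripper_force: 71.5
```

play_rows(
  commands=[
    [[1,-0.02,0,0,0],[1,-0.04,0,0,0],[1,-0.06,0,0,0],[1,-0.08,0,0,0],[1,-0.1,0,0,0],[1,-0.1,0,0,0]],
  ],
)

```text
clock: 14.1
tcp_pos: [0.4553, -0.0142, 0.0576]
orientation: [0.031, 3.14, 0.0]
contact_force: [-0.1, 0.4, -3.4]
grip_width: 0.0283
gripper_force: 71.5
```

```bash
python3 -c "
from h import *
plan(.455,-.0135,.055,88.85)"
```

```text
shift [0.0015 0.0035 0.0128] turn 0.0001 | yang 88.86 tcp [ 0.4553 -0.0142  0.0576] F [-0.1  0.4 -3.4] w 0.0283 t 14.1
```

play_rows(
  commands=[
    [[1,-0.025,0.002,0.01,0],[1,-0.05,0.002,0.01,0],[1,-0.075,0.002,0.01,0],[1,-0.1,0.002,0.01,0],[1,-0.125,0.002,0.01,0],[1,-0.125,0.002,0.01,0]],
  ],
)

```text
clock: 14.6
tcp_pos: [0.4804, -0.0143, 0.0555]
orientation: [0.031, 3.14, -0.0]
contact_force: [0.3, 0.3, -3.4]
grip_width: 0.0283
gripper_force: 71.5
```

play_rows(
  commands=[
    [[1,-0.025,0,0,0],[1,-0.05,0,0,0],[1,-0.075,0,0,0],[1,-0.1,0,0,0],[1,-0.125,0,0,0],[1,-0.15,0,0,0],[1,-0.15,0,0,0]],
  ],
)

```text
clock: 15.18
tcp_pos: [0.5103, -0.0149, 0.0554]
orientation: [0.031, 3.14, -0.0]
contact_force: [1.2, 0.4, -4.2]
grip_width: 0.0282
gripper_force: 71.5
```

play_rows(
  commands=[
    [[1,-0.01,0,0,0],[1,-0.02,0,0,0],[1,-0.03,0,0,0],[1,-0.04,0,0,0],[1,-0.05,0,0,0],[1,-0.06,0,0,0],[1,-0.06,0,0,0]],
  ],
)

```text
clock: 15.77
tcp_pos: [0.5214, -0.0152, 0.0554]
orientation: [0.031, 3.141, -0.0]
contact_force: [0.9, -1.3, -3.8]
grip_width: 0.0285
gripper_force: 71.5
```

play_rows(
  commands=[
    [[1,-0.01,0,0,0],[1,-0.02,0,0,0],[1,-0.02,0,0,0]],
  ],
)

```text
clock: 16.02
tcp_pos: [0.5254, -0.0153, 0.0554]
orientation: [0.031, 3.141, 0.0]
contact_force: [0.8, 0.0, -3.8]
grip_width: 0.0283
gripper_force: 71.5
```

play_rows(
  commands=[
    [[1,-0.01,0,0,0],[1,-0.02,0,0,0],[1,-0.02,0,0,0]],
  ],
)

```text
clock: 16.27
tcp_pos: [0.5294, -0.0154, 0.0554]
orientation: [0.031, 3.141, 0.0]
contact_force: [0.3, -0.4, -3.9]
grip_width: 0.0283
gripper_force: 71.5
```

play_rows(
  commands=[
    [[1,-0.01,0,0,0],[1,-0.02,0,0,0],[1,-0.02,0,0,0]],
  ],
)

```text
clock: 16.52
tcp_pos: [0.5334, -0.0154, 0.0554]
orientation: [0.031, 3.141, 0.0]
contact_force: [0.4, -0.8, -4.0]
grip_width: 0.0282
gripper_force: 71.5
```

play_rows(
  commands=[
    [[1,-0.01,0,0,0],[1,-0.02,0,0,0],[1,-0.02,0,0,0]],
  ],
)

```text
clock: 16.77
tcp_pos: [0.5374, -0.0155, 0.0553]
orientation: [0.031, 3.141, 0.0]
contact_force: [1.1, -0.1, -3.5]
grip_width: 0.0286
gripper_force: 71.5
```

play_rows(
  commands=[
    [[1,-0.01,0,0,0],[1,-0.015,0,0,0],[1,-0.015,0,0,0]],
  ],
)

```text
clock: 17.02
tcp_pos: [0.5399, -0.0156, 0.0553]
orientation: [-0.031, -3.141, 0.0]
contact_force: [0.5, -0.3, -4.2]
grip_width: 0.0284
gripper_force: 71.5
```

play_rows(
  commands=[
    [[1,-0.01,0,0,0],[1,-0.015,0,0,0],[1,-0.015,0,0,0]],
  ],
)

```text
clock: 17.27
tcp_pos: [0.54, -0.0157, 0.0546]
orientation: [-0.031, -3.136, -0.0]
contact_force: [-7.0, 0.4, -1.0]
grip_width: 0.0284
gripper_force: 72.0
```

play_rows(
  commands=[
    [[1,-0.01,0,0,0],[1,-0.01,0,0,0]],
  ],
)

```text
clock: 17.43
tcp_pos: [0.5399, -0.0157, 0.0541]
orientation: [-0.031, -3.132, -0.0]
contact_force: [-11.5, 0.2, 1.9]
grip_width: 0.0285
gripper_force: 72.3
```

Contact at TCP x=0.540, with the bar front about 85 mm in, is the stop. Relaxing, lowering and releasing, then a gentle end-push to confirm.

play_rows(
  commands=[
    [[1,0.015,0,0.005,0],[1,0.02,0,0.01,0],[1,0.02,0,0.01,0],[-0.1,0.02,0,0.01,0],[-0.1,0.02,0,0.01,0],[-0.1,0.02,0,0.01,0],[-0.1,0.02,0,0.01,0],[-0.1,0.02,0,0.01,0]],
  ],
)

```text
clock: 18.1
tcp_pos: [0.5416, -0.0156, 0.0537]
orientation: [0.031, 3.14, 0.0]
contact_force: [0.0, -1.1, -0.2]
grip_width: 0.0471
gripper_force: 0.0
```

play_rows(
  commands=[
    [[-0.1,0,0,-0.1,0],[-0.1,0,0,-0.2,0],[-0.1,0.2,0,-0.25,0],[1,0.3,0,-0.25,0],[1,0.3,0,-0.25,0],[1,0.3,0,-0.25,0],[1,0.3,0,-0.25,0],[1,0.3,0,-0.25,0],[1,0.3,0,-0.25,0]],
  ],
)

```text
clock: 18.85
tcp_pos: [0.4818, -0.0144, 0.1032]
orientation: [0.031, 3.141, -0.0]
contact_force: [0.3, 0.1, -0.2]
grip_width: 0.0001
gripper_force: 0.0
```

```bash
python3 -c "
from h import *
plan(.485,-.0145,.055,88.85)
col('bar4_c',zt=.07)"
```

```text
shift [-0.0157 -0.0003  0.2411] turn 0.0002 | yang 88.86 tcp [ 0.4818 -0.0144  0.1032] F [ 0.3  0.1 -0.2] w 0.0001 t 18.9
bar4_c [254 309  12  20 195] [ 68.  87. 144.] c [553.4 -15.7] size [ 7.8 15.5] ang 178.9
```

play_rows(
  commands=[
    [[1,0,0,0.12,0],[1,0,0,0.23,0],[1,0,0,0.23,0],[1,-0.02,0,0.23,0],[1,-0.04,0,0.23,0],[1,-0.05,0,0.23,0],[1,-0.06,0,0.23,0],[1,-0.07,0,0.23,0],[1,-0.08,0,0.23,0],[1,-0.08,0,0.23,0]],
  ],
)

```text
clock: 19.73
tcp_pos: [0.4968, -0.0147, 0.0575]
orientation: [-0.031, -3.141, -0.0]
contact_force: [-1.0, 0.4, 0.8]
grip_width: 0.0
gripper_force: 0.3
```

play_rows(
  commands=[
    [[1,-0.01,0,0,0],[1,-0.01,0,0,0]],
  ],
)

```text
clock: 19.9
tcp_pos: [0.4969, -0.0148, 0.057]
orientation: [-0.032, -3.137, -0.0]
contact_force: [-5.7, 0.5, 5.0]
grip_width: 0.0002
gripper_force: 2.6
```

play_rows(
  commands=[
    [[1,-0.01,0,0,0],[1,-0.01,0,0,0]],
  ],
)

```text
clock: 20.07
tcp_pos: [0.4969, -0.0148, 0.0566]
orientation: [-0.031, -3.133, -0.0]
contact_force: [-9.9, 1.8, 8.7]
grip_width: 0.0001
gripper_force: 4.9
```

Home is confirmed: 9.9 N with no movement. On to blue.

play_rows(
  commands=[
    [[1,0.05,0,0,0],[1,0.1,0,-0.1,0],[-0.5,0.1,0,-0.3,0],[-1,0.1,0.1,-0.5,0],[-1,0.1,0.3,-0.65,0],[-1,0.1,0.5,-0.65,0],[-1,0,0.65,-0.65,0],[-1,-0.1,0.65,-0.65,0],[-1,-0.1,0.65,-0.65,0]],
  ],
)

```text
clock: 20.82
tcp_pos: [0.5268, 0.1183, 0.1882]
orientation: [0.024, 3.136, 0.003]
contact_force: [0.1, -1.8, -0.5]
grip_width: 0.0834
gripper_force: 0.0
```

```bash
python3 -c "
from h import *
plan(.555,.26,.18,-7)"
```

```text
shift [-0.1301  0.7102  0.0432] turn -0.9318 | yang 89.14 tcp [0.5268 0.1183 0.1882] F [ 0.1 -1.8 -0.5] w 0.0834 t 20.8
```

play_rows(
  commands=[
    [[-1,-0.13,0.7,0,1],[-1,-0.13,0.7,0,1],[-1,-0.13,0.7,0,1],[-1,-0.13,0.7,0,1],[-1,-0.13,0.7,0,1],[-1,-0.13,0.7,0,1],[-1,-0.13,0.7,0,1],[-1,-0.13,0.7,0,1],[-1,-0.13,0.7,0,1],[-1,-0.13,0.7,0,1],[-1,-0.13,0.7,0,1],[-1,-0.13,0.7,0,1]],
  ],
)

```text
clock: 21.82
tcp_pos: [0.5519, 0.2537, 0.1873]
orientation: [2.172, 2.27, 0.001]
contact_force: [-0.3, 0.6, 0.3]
grip_width: 0.0855
gripper_force: 0.0
```

```bash
python3 -c "
from h import *
print(get_obs()['joints'].round(2))
plan(.562,.274,.012,-7)
col('bar3_c');col('bar1_c')"
```

```text
[-0.94  0.45  0.55  1.8  -0.28  0.97 -0.24]
shift [0.0988 0.0543 0.8764] turn 0.1057 | yang 2.51 tcp [0.5519 0.2537 0.1873] F [-0.3  0.6  0.3] w 0.0855 t 21.8
bar3_c [ 241  127   50  131 3599] [107. 159. 199.] c [557.8 235.8] size [137.3  28.1] ang 82.5
bar1_c [ 151    0   54   98 3459] [  1. 172. 208.] c [470.1 376.5] size [28.7 83.3] ang 100.6
```

play_rows(
  commands=[
    [[-1,0.097,0.056,0.2,0.107],[-1,0.097,0.056,0.4,0.107],[-1,0.097,0.056,0.6,0.107],[-1,0.097,0.056,0.76,0.107],[-1,0.097,0.056,0.87,0.107],[-1,0.097,0.056,0.87,0.107],[1,0.097,0.056,0.87,0.107],[1,0.097,0.056,0.87,0.107],[1,0.097,0.056,0.87,0.107],[1,0.097,0.056,0.87,0.107],[1,0.097,0.056,0.87,0.107],[1,0.097,0.056,0.87,0.107]],
  ],
  grip_force=70,
)

```text
clock: 22.92
tcp_pos: [0.5636, 0.2748, 0.0153]
orientation: [2.347, 2.088, 0.005]
contact_force: [-0.9, 0.3, 7.0]
grip_width: 0.0286
gripper_force: 70.4
```

play_rows(
  commands=[
    [[1,0,0,-0.2,0],[1,0,0,-0.4,0],[1,0,0,-0.6,0],[1,0,0,-0.68,0],[1,0,0,-0.68,0]],
  ],
)

```text
clock: 23.33
tcp_pos: [0.5652, 0.2753, 0.1547]
orientation: [2.347, 2.087, 0.014]
contact_force: [-0.1, -0.6, -2.8]
grip_width: 0.0282
gripper_force: 70.9
```

```bash
python3 -c "
from h import *
plan(.433,.05,.1,88.85)"
```

```text
shift [-1.1976 -0.5266  0.2625] turn 0.9382 | yang -6.71 tcp [0.5652 0.2753 0.1547] F [-0.1 -0.6 -2.8] w 0.0282 t 23.3
```

play_rows(
  commands=[
    [[1,-0.06,-0.1,0,-0.08],[1,-0.12,-0.2,0,-0.16],[1,-0.18,-0.3,0,-0.24],[1,-0.24,-0.4,0,-0.32],[1,-0.3,-0.5,0,-0.4],[1,-0.36,-0.527,0,-0.48],[1,-0.42,-0.527,0,-0.56],[1,-0.48,-0.527,0,-0.64],[1,-0.54,-0.527,0,-0.72],[1,-0.6,-0.527,0,-0.8],[1,-0.6,-0.527,0,-0.88],[1,-0.6,-0.527,0,-0.95]],
  ],
)

```text
clock: 24.33
tcp_pos: [0.4423, 0.1659, 0.1482]
orientation: [-0.299, -3.125, 0.002]
contact_force: [0.1, -0.4, -3.2]
grip_width: 0.0282
gripper_force: 70.9
```

```bash
python3 -c "
from h import *
plan(.433,.05,.1,88.85)"
```

```text
shift [-0.0645 -0.5775  0.2419] turn -0.1086 | yang 79.07 tcp [0.4423 0.1659 0.1482] F [ 0.1 -0.4 -3.2] w 0.0282 t 24.3
```

play_rows(
  commands=[
    [[1,-0.03,-0.15,0,-0.05],[1,-0.06,-0.3,0,-0.109],[1,-0.065,-0.45,0,-0.109],[1,-0.065,-0.58,0.1,-0.109],[1,-0.065,-0.58,0.2,-0.109],[1,-0.065,-0.58,0.24,-0.109],[1,-0.065,-0.58,0.24,-0.109],[1,-0.065,-0.58,0.24,-0.109]],
  ],
)

```text
clock: 25.0
tcp_pos: [0.4335, 0.0517, 0.1009]
orientation: [-0.036, -3.14, 0.0]
contact_force: [-0.5, 0.1, -3.0]
grip_width: 0.0288
gripper_force: 70.8
```

```bash
python3 -c "
from h import *
p,K,c=shot('wrist')
m=cv2.inRange(p['pixels'],(185,185,170),(255,255,255)); 
for r_ in (230,240,250):
    xs=np.nonzero(m[r_])[0]; print(r_,xs.min(),xs.max(),px2w(K,c,[[xs.min(),r_],[xs.max()+1,r_]],.04)[:,:2].round(4).tolist())
col('bar3_c',zt=.09)
plan(.434,.049,.059,88.85)"
```

```text
230 0 302 [[0.4456, -0.1406], [0.4506, 0.0836]]
240 0 203 [[0.4535, -0.1426], [0.4569, 0.0098]]
250 0 197 [[0.4616, -0.1447], [0.465, 0.0047]]
bar3_c [ 228  182   65  147 8641] [108. 168. 192.] c [453.2  51.2] size [34.2 84.8] ang 178.5
shift [ 0.0026 -0.0156  0.2143] turn -0.0017 | yang 88.69 tcp [0.4346 0.0521 0.1019] F [ 0.1  0.6 -3.4] w 0.0281 t 25.1
```

play_rows(
  commands=[
    [[1,0.002,-0.016,0,0],[1,0.002,-0.016,0.06,0],[1,0.002,-0.016,0.12,0],[1,0.002,-0.016,0.18,0],[1,0.002,-0.016,0.215,0],[1,0.002,-0.016,0.215,0],[1,0.002,-0.016,0.215,0]],
  ],
)

```text
clock: 25.68
tcp_pos: [0.4335, 0.0479, 0.0585]
orientation: [-0.038, -3.141, -0.0]
contact_force: [-0.2, -0.3, -2.1]
grip_width: 0.0287
gripper_force: 70.8
```

play_rows(
  commands=[
    [[1,-0.02,0,0,0],[1,-0.04,0,0,0],[1,-0.06,0,0,0],[1,-0.08,0,0,0],[1,-0.1,0,0,0],[1,-0.1,0,0,0]],
  ],
)

```text
clock: 26.18
tcp_pos: [0.4548, 0.0474, 0.0586]
orientation: [0.039, 3.14, 0.0]
contact_force: [0.1, -0.3, -3.4]
grip_width: 0.0282
gripper_force: 70.8
```

```bash
python3 -c "
from h import *
plan(.455,.0485,.056,88.85)"
```

```text
shift [-0.0009  0.0057  0.0128] turn -0.003 | yang 88.58 tcp [0.4548 0.0474 0.0586] F [ 0.1 -0.3 -3.4] w 0.0282 t 26.2
```

play_rows(
  commands=[
    [[1,-0.025,0.002,0.008,-0.003],[1,-0.05,0.002,0.008,-0.003],[1,-0.075,0.002,0.008,-0.003],[1,-0.1,0.002,0.008,-0.003],[1,-0.125,0.002,0.008,-0.003],[1,-0.125,0.002,0.008,-0.003]],
  ],
)

```text
clock: 26.68
tcp_pos: [0.4799, 0.0472, 0.0569]
orientation: [0.031, 3.14, 0.0]
contact_force: [-0.8, 0.1, -2.6]
grip_width: 0.0287
gripper_force: 70.8
```

play_rows(
  commands=[
    [[1,-0.025,0,0,0],[1,-0.05,0,0,0],[1,-0.075,0,0,0],[1,-0.1,0,0,0],[1,-0.125,0,0,0],[1,-0.15,0,0,0],[1,-0.15,0,0,0]],
  ],
)

```text
clock: 27.27
tcp_pos: [0.5098, 0.0465, 0.0568]
orientation: [0.031, 3.14, 0.0]
contact_force: [0.2, 0.7, -2.5]
grip_width: 0.028
gripper_force: 70.8
```

play_rows(
  commands=[
    [[1,-0.015,0,0,0],[1,-0.03,0,0,0],[1,-0.045,0,0,0],[1,-0.06,0,0,0],[1,-0.075,0,0,0],[1,-0.09,0,0,0],[1,-0.1,0,0,0],[1,-0.1,0,0,0]],
  ],
)

```text
clock: 27.93
tcp_pos: [0.529, 0.0461, 0.0567]
orientation: [0.031, 3.141, 0.0]
contact_force: [1.1, 0.3, -2.0]
grip_width: 0.0281
gripper_force: 70.8
```

Stop expected near x≈0.541.

play_rows(
  commands=[
    [[1,-0.01,0,0,0],[1,-0.02,0,0,0],[1,-0.03,0,0,0],[1,-0.04,0,0,0],[1,-0.04,0,0,0]],
  ],
)

```text
clock: 28.35
tcp_pos: [0.5369, 0.046, 0.0568]
orientation: [0.031, 3.141, 0.0]
contact_force: [0.6, 0.6, -2.7]
grip_width: 0.0281
gripper_force: 70.8
```

play_rows(
  commands=[
    [[1,-0.01,0,0,0],[1,-0.02,0,0,0],[1,-0.02,0,0,0]],
  ],
)

```text
clock: 28.6
tcp_pos: [0.5402, 0.0458, 0.0565]
orientation: [-0.031, -3.141, 0.0]
contact_force: [-0.1, -0.1, -4.1]
grip_width: 0.0281
gripper_force: 70.8
```

play_rows(
  commands=[
    [[1,-0.01,0,0,0],[1,-0.015,0,0,0],[1,-0.015,0,0,0]],
  ],
)

```text
clock: 28.85
tcp_pos: [0.5402, 0.0457, 0.0559]
orientation: [-0.031, -3.135, 0.0]
contact_force: [-8.5, -0.5, 0.9]
grip_width: 0.0281
gripper_force: 71.3
```

Stop reached. Release, then the confirming end-push.

play_rows(
  commands=[
    [[1,0.01,0,0.005,0],[1,0.015,0,0.01,0],[1,0.015,0,0.01,0],[-0.1,0.015,0,0.01,0],[-0.1,0.015,0,0.01,0],[-0.1,0.015,0,0.01,0],[-0.1,0.015,0,0.01,0],[-0.1,0.015,0,0.01,0]],
  ],
)

```text
clock: 29.52
tcp_pos: [0.5408, 0.0459, 0.0548]
orientation: [0.031, 3.141, 0.0]
contact_force: [-0.1, -0.5, -0.1]
grip_width: 0.047
gripper_force: 0.0
```

play_rows(
  commands=[
    [[-0.1,0,0,-0.1,0],[-0.1,0,0,-0.2,0],[-0.1,0.2,0,-0.25,0],[1,0.3,0,-0.25,0],[1,0.3,0,-0.25,0],[1,0.3,0,-0.25,0],[1,0.3,0,-0.25,0],[1,0.3,0,-0.25,0],[1,0.3,0,-0.25,0]],
  ],
)

```text
clock: 30.27
tcp_pos: [0.4813, 0.0471, 0.1046]
orientation: [0.031, 3.141, -0.0]
contact_force: [-0.3, -0.5, -0.4]
grip_width: -0.0002
gripper_force: 0.0
```

play_rows(
  commands=[
    [[1,0,0,0.12,0],[1,0,0,0.23,0],[1,0,0,0.23,0],[1,-0.02,0,0.23,0],[1,-0.04,0,0.23,0],[1,-0.05,0,0.23,0],[1,-0.06,0,0.23,0],[1,-0.07,0,0.23,0],[1,-0.075,0,0.23,0],[1,-0.075,0,0.23,0]],
  ],
)

```text
clock: 31.1
tcp_pos: [0.4959, 0.0469, 0.0591]
orientation: [0.031, 3.141, 0.0]
contact_force: [-0.1, -0.4, -0.7]
grip_width: 0.0
gripper_force: 0.0
```

play_rows(
  commands=[
    [[1,-0.01,0,0,0],[1,-0.01,0,0,0]],
  ],
)

```text
clock: 31.27
tcp_pos: [0.4977, 0.0468, 0.0588]
orientation: [0.031, 3.141, 0.0]
contact_force: [0.7, -0.0, -0.3]
grip_width: 0.0001
gripper_force: 0.0
```

play_rows(
  commands=[
    [[1,-0.01,0,0,0],[1,-0.01,0,0,0]],
  ],
)

```text
clock: 31.43
tcp_pos: [0.4982, 0.0466, 0.0585]
orientation: [-0.031, -3.139, 0.0]
contact_force: [-4.1, 0.5, 2.5]
grip_width: -0.0001
gripper_force: 2.0
```

play_rows(
  commands=[
    [[1,-0.01,0,0,0],[1,-0.01,0,0,0]],
  ],
)

```text
clock: 31.6
tcp_pos: [0.4982, 0.0466, 0.0581]
orientation: [-0.031, -3.135, 0.0]
contact_force: [-9.2, 1.0, 7.2]
grip_width: 0.0004
gripper_force: 4.5
```

play_rows(
  commands=[
    [[1,0.05,0,0,0],[1,0.1,0,-0.1,0],[-0.5,0.1,0,-0.3,0],[-1,0.1,0.1,-0.5,0],[-1,0.1,0.3,-0.65,0],[-1,0.1,0.5,-0.65,0],[-1,0.1,0.7,-0.65,0],[-1,0.1,0.9,-0.65,0],[-1,0.1,0.9,-0.65,0]],
  ],
)

```text
clock: 32.35
tcp_pos: [0.4843, 0.2366, 0.1894]
orientation: [0.015, 3.139, 0.009]
contact_force: [0.1, 0.8, 0.5]
grip_width: 0.0832
gripper_force: 0.0
```

```bash
python3 -c "
from h import *
bars('top')
plan(.455,.41,.18,10)"
```

```text
bar1_c 0.64 [190. 193. 238. 204.] c 0.4891 0.3758 len 136 w 29 ang 100.2
bar3_c 0.6 [316. 179. 323. 198.] c 0.5371 0.0392 len 58 w 29 ang 0.5
bar4_c 0.6 [332. 182. 342. 196.] c 0.5353 -0.0201 len 58 w 32 ang 1.3
shift [0.1692 0.9184 0.0414] turn 0.8756 | yang 88.81 tcp [0.485  0.2257 0.1884] F [ 0.6 -0.8  1. ] w 0.086 t 32.5
```

The red bar has been knocked and is now at about (0.489,0.376).

play_rows(
  commands=[
    [[-1,0,0.85,0,0.876],[-1,0,0.85,0,0.876],[-1,0,0.85,0,0.876],[-1,0,0.85,0,0.876],[-1,0,0.85,0,0.876],[-1,0,0.85,0,0.876],[-1,0,0.85,0,0.876],[-1,0,0.85,0,0.876],[-1,0,0.85,0,0.876],[-1,0,0.85,0,0.876],[-1,0,0.85,0,0.876],[-1,0,0.85,0,0.876]],
  ],
)

```text
clock: 33.55
tcp_pos: [0.4894, 0.3946, 0.1886]
orientation: [2.028, 2.398, -0.001]
contact_force: [-0.6, 0.1, 0.1]
grip_width: 0.085
gripper_force: 0.0
```

```bash
python3 -c "
from h import *
print(get_obs()['joints'].round(2))
col('bar1_c')
plan(.484,.415,.012,10)"
```

```text
[-1.15  0.48  0.51  1.74 -0.27  0.99 -0.37]
bar1_c [ 244  130   29  127 3459] [  1. 167. 216.] c [491.6 374.9] size [ 26.6 135.5] ang 100.2
shift [ 0.1045 -0.0085  0.883 ] turn -0.0003 | yang 9.97 tcp [0.4892 0.3949 0.1886] F [0.4 0.3 0.9] w 0.0855 t 33.6
```

play_rows(
  commands=[
    [[-1,0.09,-0.006,0.2,0],[-1,0.09,-0.006,0.4,0],[-1,0.09,-0.006,0.6,0],[-1,0.09,-0.006,0.77,0],[-1,0.09,-0.006,0.88,0],[-1,0.09,-0.006,0.88,0],[1,0.09,-0.006,0.88,0],[1,0.09,-0.006,0.88,0],[1,0.09,-0.006,0.88,0],[1,0.09,-0.006,0.88,0],[1,0.09,-0.006,0.88,0],[1,0.09,-0.006,0.88,0]],
  ],
)

```text
clock: 34.6
tcp_pos: [0.4852, 0.4154, 0.0148]
orientation: [2.018, 2.407, 0.005]
contact_force: [0.1, -1.0, 6.3]
grip_width: 0.0284
gripper_force: 70.4
```

play_rows(
  commands=[
    [[1,0,0,-0.2,0],[1,0,0,-0.4,0],[1,0,0,-0.6,0],[1,0,0,-0.68,0],[1,0,0,-0.68,0]],
  ],
)

```text
clock: 35.02
tcp_pos: [0.4865, 0.4163, 0.1543]
orientation: [2.019, 2.407, 0.015]
contact_force: [1.6, 0.9, -2.9]
grip_width: 0.0283
gripper_force: 70.9
```

```bash
python3 -c "
from h import *
plan(.44,.15,.15,88.85)"
```

```text
shift [-1.271  -0.461   0.0107] turn -0.8758 | yang 10.02 tcp [0.4865 0.4163 0.1543] F [ 1.6  0.9 -2.9] w 0.0283 t 35.0
```

play_rows(
  commands=[
    [[1,-0.09,-0.04,0,-0.075],[1,-0.18,-0.08,0,-0.15],[1,-0.27,-0.12,0,-0.225],[1,-0.36,-0.16,0,-0.3],[1,-0.45,-0.2,0,-0.375],[1,-0.54,-0.24,0,-0.45],[1,-0.63,-0.28,0,-0.525],[1,-0.72,-0.32,0,-0.6],[1,-0.81,-0.36,0,-0.675],[1,-0.9,-0.4,0,-0.75],[1,-1,-0.43,0,-0.825],[1,-1,-0.43,0,-0.876]],
  ],
)

```text
clock: 36.02
tcp_pos: [0.4321, 0.1973, 0.1473]
orientation: [-0.028, -3.138, 0.006]
contact_force: [0.3, -0.8, -3.6]
grip_width: 0.028
gripper_force: 70.7
```

```bash
python3 -c "
from h import *
plan(.433,-.076,.15,88.85)"
```

```text
shift [-0.0292 -1.3663 -0.0085] turn 0.0013 | yang 88.97 tcp [0.4321 0.1973 0.1473] F [ 0.3 -0.8 -3.6] w 0.028 t 36.0
```

play_rows(
  commands=[
    [[1,-0.02,-0.2,0,0],[1,-0.02,-0.4,0,0],[1,-0.02,-0.6,0,0],[1,-0.02,-0.8,0,0],[1,-0.02,-0.85,0,0],[1,-0.02,-0.85,0,0]],
  ],
)

```text
clock: 36.52
tcp_pos: [0.4331, 0.0286, 0.1479]
orientation: [-0.041, -3.139, 0.002]
contact_force: [0.3, 0.9, -3.0]
grip_width: 0.0285
gripper_force: 70.8
```

play_rows(
  commands=[
    [[1,0.01,-0.2,0,0],[1,0.01,-0.4,0,0],[1,0.01,-0.6,0,0],[1,0.01,-0.81,0.1,0],[1,0.01,-0.81,0.2,0],[1,0.01,-0.81,0.25,0],[1,0.01,-0.81,0.25,0],[1,0.01,-0.81,0.25,0],[1,0.01,-0.81,0.25,0]],
  ],
)

```text
clock: 37.27
tcp_pos: [0.4302, -0.1278, 0.0991]
orientation: [0.027, 3.141, 0.001]
contact_force: [0.6, 1.1, -2.9]
grip_width: 0.0283
gripper_force: 70.9
```

```bash
python3 -c "
from h import *
p,K,c=shot('wrist')
m=cv2.inRange(p['pixels'],(185,185,170),(255,255,255)); 
for r_ in (225,230,240):
    xs=np.nonzero(m[r_])[0]; print(r_,xs.min(),xs.max(),px2w(K,c,[[xs.min(),r_],[xs.max()+1,r_]],.04)[:,:2].round(4).tolist())
plan(.431,-.137,.059,88.85)"
```

```text
225 199 511 [[0.4413, -0.172], [0.4451, 0.0565]]
230 199 511 [[0.4452, -0.1723], [0.449, 0.0573]]
240 200 511 [[0.4531, -0.1721], [0.457, 0.0589]]
shift [-0.0033 -0.0452  0.2017] turn 0.0019 | yang 89.02 tcp [ 0.4305 -0.128   0.0994] F [-0.3  0.  -2.8] w 0.028 t 37.3
```

play_rows(
  commands=[
    [[1,0,-0.045,0,0.002],[1,0,-0.045,0.06,0.002],[1,0,-0.045,0.12,0.002],[1,0,-0.045,0.18,0.002],[1,0,-0.045,0.204,0.002],[1,0,-0.045,0.204,0.002],[1,0,-0.045,0.204,0.002]],
  ],
)

```text
clock: 37.9
tcp_pos: [0.4297, -0.1386, 0.0583]
orientation: [0.036, 3.141, -0.0]
contact_force: [0.2, -0.9, -3.6]
grip_width: 0.0283
gripper_force: 70.9
```

play_rows(
  commands=[
    [[1,-0.02,0,0,0],[1,-0.04,0,0,0],[1,-0.06,0,0,0],[1,-0.08,0,0,0],[1,-0.1,0,0,0],[1,-0.1,0,0,0]],
  ],
)

```text
clock: 38.4
tcp_pos: [0.4508, -0.1388, 0.0581]
orientation: [0.035, 3.14, -0.0]
contact_force: [0.2, 0.2, -3.3]
grip_width: 0.0283
gripper_force: 70.9
```

```bash
python3 -c "
from h import *
plan(.455,-.1378,.057,88.85)"
```

```text
shift [-0.021   0.0056  0.0056] turn -0.0015 | yang 88.71 tcp [ 0.4508 -0.1388  0.0581] F [ 0.2  0.2 -3.3] w 0.0283 t 38.4
```

play_rows(
  commands=[
    [[1,-0.025,0.003,0.006,-0.002],[1,-0.05,0.003,0.006,-0.002],[1,-0.075,0.003,0.006,-0.002],[1,-0.1,0.003,0.006,-0.002],[1,-0.125,0.003,0.006,-0.002],[1,-0.125,0.003,0.006,-0.002]],
  ],
)

```text
clock: 38.9
tcp_pos: [0.476, -0.1388, 0.0568]
orientation: [0.03, 3.14, -0.0]
contact_force: [-0.4, -0.6, -2.8]
grip_width: 0.0282
gripper_force: 70.9
```

play_rows(
  commands=[
    [[1,-0.025,0,0,0],[1,-0.05,0,0,0],[1,-0.075,0,0,0],[1,-0.1,0,0,0],[1,-0.125,0,0,0],[1,-0.15,0,0,0],[1,-0.15,0,0,0]],
  ],
)

```text
clock: 39.48
tcp_pos: [0.5059, -0.1394, 0.0568]
orientation: [0.03, 3.14, -0.0]
contact_force: [0.5, -0.2, -3.0]
grip_width: 0.0283
gripper_force: 70.9
```

play_rows(
  commands=[
    [[1,-0.015,0,0,0],[1,-0.03,0,0,0],[1,-0.045,0,0,0],[1,-0.06,0,0,0],[1,-0.075,0,0,0],[1,-0.09,0,0,0],[1,-0.1,0,0,0],[1,-0.1,0,0,0]],
  ],
)

```text
clock: 40.15
tcp_pos: [0.525, -0.1398, 0.0567]
orientation: [0.031, 3.141, -0.0]
contact_force: [-0.4, 0.7, -2.3]
grip_width: 0.0282
gripper_force: 70.9
```

play_rows(
  commands=[
    [[1,-0.01,0,0,0],[1,-0.02,0,0,0],[1,-0.03,0,0,0],[1,-0.03,0,0,0]],
  ],
)

```text
clock: 40.48
tcp_pos: [0.5309, -0.1399, 0.0568]
orientation: [0.031, 3.141, -0.0]
contact_force: [0.5, 0.1, -2.8]
grip_width: 0.028
gripper_force: 70.9
```

play_rows(
  commands=[
    [[1,-0.01,0,0,0],[1,-0.02,0,0,0],[1,-0.02,0,0,0]],
  ],
)

```text
clock: 40.73
tcp_pos: [0.5346, -0.14, 0.0567]
orientation: [-0.031, -3.141, -0.0]
contact_force: [-0.4, 0.2, -2.4]
grip_width: 0.0282
gripper_force: 70.9
```

play_rows(
  commands=[
    [[1,-0.01,0,0,0],[1,-0.015,0,0,0],[1,-0.015,0,0,0]],
  ],
)

```text
clock: 40.98
tcp_pos: [0.5348, -0.14, 0.056]
orientation: [-0.032, -3.136, -0.002]
contact_force: [-7.1, 0.5, 1.4]
grip_width: 0.0284
gripper_force: 71.4
```

play_rows(
  commands=[
    [[1,0.01,0,0.005,0],[1,0.015,0,0.01,0],[1,0.015,0,0.01,0],[-0.1,0.015,0,0.01,0],[-0.1,0.015,0,0.01,0],[-0.1,0.015,0,0.01,0],[-0.1,0.015,0,0.01,0],[-0.1,0.015,0,0.01,0]],
  ],
)

```text
clock: 41.65
tcp_pos: [0.5346, -0.1401, 0.0548]
orientation: [0.031, 3.141, -0.0]
contact_force: [-0.3, 0.6, -0.4]
grip_width: 0.0472
gripper_force: 0.0
```

play_rows(
  commands=[
    [[-0.1,0,0,-0.1,0],[-0.1,0,0,-0.2,0],[-0.1,0.2,0,-0.25,0],[1,0.3,0,-0.25,0],[1,0.3,0,-0.25,0],[1,0.3,0,-0.25,0],[1,0.3,0,-0.25,0],[1,0.3,0,-0.25,0],[1,0.3,0,-0.25,0]],
  ],
)

```text
clock: 42.4
tcp_pos: [0.4754, -0.1388, 0.1046]
orientation: [0.03, 3.141, -0.0]
contact_force: [-0.8, -1.1, -0.2]
grip_width: -0.0
gripper_force: 0.0
```

play_rows(
  commands=[
    [[1,0,0,0.12,0],[1,0,0,0.23,0],[1,0,0,0.23,0],[1,-0.02,0,0.23,0],[1,-0.04,0,0.23,0],[1,-0.05,0,0.23,0],[1,-0.06,0,0.23,0],[1,-0.07,0,0.23,0],[1,-0.085,0,0.23,0],[1,-0.085,0,0.23,0]],
  ],
)

```text
clock: 43.23
tcp_pos: [0.4923, -0.1392, 0.0591]
orientation: [0.031, 3.14, -0.0]
contact_force: [0.2, -0.1, -0.5]
grip_width: 0.0003
gripper_force: 0.0
```

play_rows(
  commands=[
    [[1,-0.01,0,0,0],[1,-0.01,0,0,0]],
  ],
)

```text
clock: 43.4
tcp_pos: [0.4937, -0.1392, 0.0588]
orientation: [0.031, 3.141, -0.0]
contact_force: [-0.5, 0.1, -0.5]
grip_width: 0.0002
gripper_force: 0.0
```

play_rows(
  commands=[
    [[1,-0.01,0,0,0],[1,-0.01,0,0,0]],
  ],
)

```text
clock: 43.57
tcp_pos: [0.4942, -0.1392, 0.0584]
orientation: [-0.032, -3.139, -0.001]
contact_force: [-2.8, 0.7, 3.1]
grip_width: 0.0002
gripper_force: 1.7
```

play_rows(
  commands=[
    [[1,-0.01,0,0,0],[1,-0.01,0,0,0]],
  ],
)

```text
clock: 43.73
tcp_pos: [0.4942, -0.1392, 0.0581]
orientation: [-0.032, -3.135, -0.002]
contact_force: [-8.2, 0.7, 6.4]
grip_width: 0.0002
gripper_force: 4.2
```

play_rows(
  commands=[
    [[1,0.05,0,0,0],[1,0.1,0,-0.1,0],[-0.5,0.1,0,-0.3,0],[-1,0.1,0,-0.5,0],[-1,0,0.2,-0.7,0],[-1,-0.2,0.4,-0.8,0],[-1,-0.4,0.46,-0.8,0],[-1,-0.57,0.46,-0.8,0],[-1,-0.57,0.46,-0.8,0],[-1,-0.57,0.46,-0.8,0],[-1,-0.57,0.46,-0.8,0]],
  ],
)

```text
clock: 44.65
tcp_pos: [0.6136, -0.0492, 0.2182]
orientation: [0.03, 3.141, -0.001]
contact_force: [-0.6, -0.6, 1.0]
grip_width: 0.0855
gripper_force: 0.0
```

```bash
python3 -c "
from h import *
p,K,c=shot('wrist');save('w5.png',p['pixels'],1)
plan(.608,-.0455,.094,88.85)
for n in('bar1_c','bar3_c','bar4_c'): col(n,zt=.07)
X=px2w(K,c,[[251.8,157],[251.8,231]],.116);print(X)"
```

```text
shift [0.0221 0.0226 0.6206] turn -0.0001 | yang 88.84 tcp [ 0.6124 -0.0501  0.2181] F [-0.6  0.5 -0.5] w 0.0852 t 44.7
bar1_c [ 145   71   42   61 2164] [  1. 174. 189.] c [ 533.  -140.1] size [27.8 54. ] ang 179.1
bar3_c [ 336   72   42   61 2241] [108. 172. 173.] c [536.6  45.3] size [28.6 53.2] ang 178.6
bar4_c [  126    72   273   171 28193] [ 69.  82. 156.] c [535.2 -16. ] size [27.2 53.5] ang 179.8
[[ 0.58169522 -0.05504432  0.116     ]
 [ 0.6476862  -0.05670541  0.116     ]]
```

View pics/w5.png

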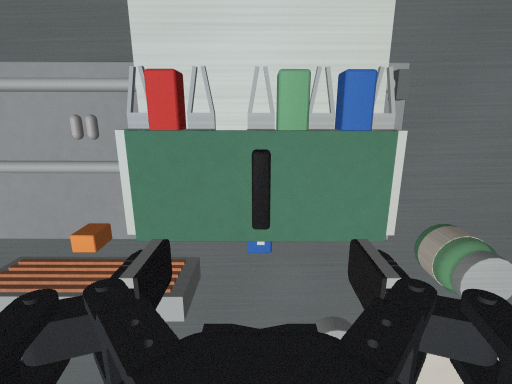

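All three bars are flush: red (165,100), green (293,100) and blue (356,100). The carriage is still at the blue tab. Gripping the handle for the push.

play_rows(
  commands=[
    [[-1,0.022,0.018,0.2,0],[-1,0.022,0.018,0.4,0],[-1,0.022,0.018,0.61,0],[-1,0.022,0.018,0.61,0],[-1,0.022,0.018,0.61,0],[0.4,0.022,0.018,0.61,0],[0.4,0.022,0.018,0.61,0],[1,0.022,0.018,0.61,0],[1,0.022,0.018,0.61,0],[1,0.022,0.018,0.61,0],[1,0.022,0.018,0.61,0]],
  ],
  grip_force=25,
)

```text
clock: 45.77
tcp_pos: [0.6094, -0.0477, 0.098]
orientation: [0.032, 3.14, -0.003]
contact_force: [0.4, -5.0, 3.8]
grip_width: 0.0152
gripper_force: 26.9
```

play_rows(
  commands=[
    [[1,0,-0.02,0,0],[1,0,-0.04,0,0],[1,0,-0.06,0,0],[1,0,-0.08,0,0],[1,0,-0.11,0,0],[1,0,-0.14,0,0],[1,0,-0.17,0,0],[1,0,-0.2,0,0],[1,0,-0.23,0,0],[1,0,-0.26,0,0],[1,0,-0.29,0,0],[1,0,-0.32,0,0]],
  ],
)

```text
clock: 46.77
tcp_pos: [0.6082, -0.1089, 0.0979]
orientation: [0.03, 3.14, 0.003]
contact_force: [-2.8, 3.1, 7.8]
grip_width: 0.0153
gripper_force: 27.4
```

```bash
python3 -c "
from h import *
plan(.604,-.2465,.0945,88.85)"
```

```text
shift [ 0.0077 -0.6881  0.016 ] turn 0.0007 | yang 88.91 tcp [ 0.6082 -0.1089  0.0979] F [-2.8  3.1  7.8] w 0.0153 t 46.8
```

play_rows(
  commands=[
    [[1,0,-0.05,0,0],[1,0,-0.1,0,0],[1,0,-0.15,0,0],[1,0,-0.2,0,0],[1,0,-0.25,0,0],[1,0,-0.3,0,0],[1,0,-0.35,0,0],[1,0,-0.4,0,0],[1,0,-0.45,0,0],[1,0,-0.5,0,0],[1,0,-0.55,0,0],[1,0,-0.58,0,0]],
  ],
)

```text
clock: 47.77
tcp_pos: [0.6057, -0.2269, 0.098]
orientation: [0.032, 3.14, -0.0]
contact_force: [-1.7, 0.9, 6.2]
grip_width: 0.0156
gripper_force: 27.2
```

play_rows(
  commands=[
    [[1,0,-0.02,0,0],[1,0,-0.04,0,0],[1,0,-0.06,0,0],[1,0,-0.08,0,0],[1,0,-0.09,0,0],[1,0,-0.09,0,0],[1,0,-0.09,0,0]],
  ],
)

```text
clock: 48.35
tcp_pos: [0.6055, -0.2353, 0.0979]
orientation: [-0.023, -3.139, -0.018]
contact_force: [-7.0, 18.7, 18.4]
grip_width: 0.0152
gripper_force: 29.3
```

```bash
python3 -c "
from h import *
plan(.604,-.2475,.0945,88.85)"
```

```text
shift [ 0.0064 -0.0614  0.0163] turn 0.0033 | yang 89.14 tcp [ 0.6055 -0.2353  0.0979] F [-7.  18.7 18.4] w 0.0152 t 48.4
```

Resistance came 12 mm early (18.7 N along the rail, 18 N up). I'll look before pushing any more.

```bash
python3 -c "
from h import *
a,K,c=shot('top');b,K,c=shot('side');w,K,c=shot('wrist')
f=lambda im,s:cv2.resize(np.ascontiguousarray(im),s,interpolation=cv2.INTER_CUBIC)
im=np.vstack([np.hstack([f(a['pixels'][110:230,320:480],(400,300)),f(b['pixels'][110:200,210:330],(400,300))]),np.hstack([f(w['pixels'],(400,300)),np.zeros((300,400,3),np.uint8)])])
save('m1.png',im)"
```

```text
(no output)
```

View pics/m1.png

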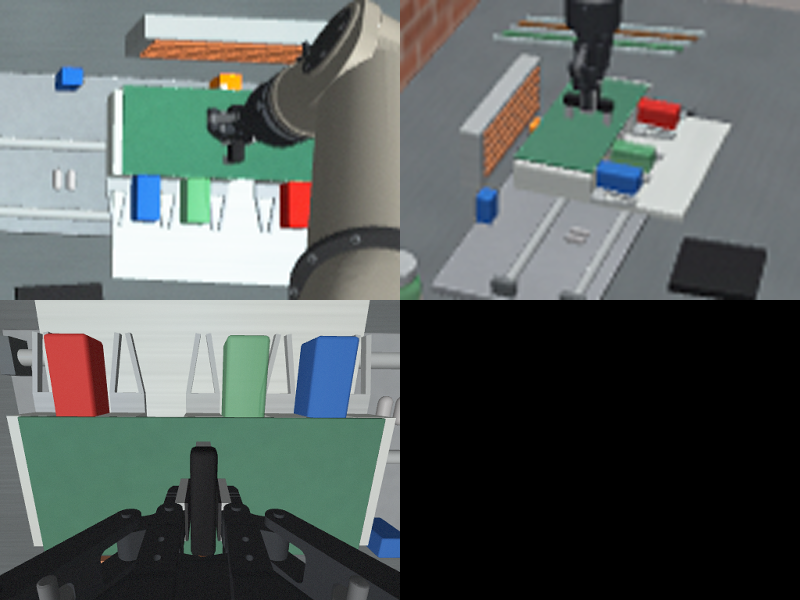

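```bash
python3 -c "
from h import *
o=get_obs()
for k in('joints','tau','contact_force','moment','tcp_pos'): print(k,np.round(o[k],2))
print(R.from_rotvec(o['orientation']).as_matrix().round(3))"
```

```text
joints [ 0.04  0.6   0.34  1.74 -0.27  0.85  2.06]
tau [  9.86 -49.42  15.64 -23.53   3.2   -4.78   0.14]
contact_force [-8.07 18.96 17.35]
moment [ 3.94  1.44 -0.13]
tcp_pos [ 0.61 -0.24  0.1 ]
[[-1.     0.015 -0.002]
 [ 0.015  1.     0.011]
 [ 0.002  0.011 -1.   ]]
```

The wrench acts at the fingertips, the joints are clear of their limits and nothing else is touched, so this is the detent plus friction. Pushing on gently.

play_rows(
  commands=[
    [[1,0,-0.01,-0.01,0],[1,0,-0.02,-0.02,0],[1,0,-0.02,-0.02,0]],
  ],
)

```text
clock: 48.75
tcp_pos: [0.6054, -0.2359, 0.098]
orientation: [-0.02, -3.137, -0.022]
contact_force: [1.3, 19.4, -6.5]
grip_width: 0.0153
gripper_force: 27.1
```

```bash
python3 -c "
from h import *
plan(.604,-.2475,.0945,88.85)
print(get_obs()['moment'])"
```

```text
shift [ 0.0061 -0.0581  0.0168] turn 0.0048 | yang 89.28 tcp [ 0.6054 -0.2359  0.098 ] F [ 1.3 19.4 -6.5] w 0.0153 t 48.8
[ 4.06795685 -0.45347728 -0.18961187]
```

```bash
python3 -c "
from h import *
p,K,c=shot('wrist')
im=p['pixels'];hsv=cv2.cvtColor(im,cv2.COLOR_RGB2HSV)
m=cv2.inRange(hsv,(5,150,80),(25,255,255));k,l,s,ce=cv2.connectedComponentsWithStats(m)
for i in range(1,k):
  if s[i,4]>15: print(s[i],ce[i].round(1),px2w(K,c,ce[i],.05).round(4))
a,Ka,ca=shot('top');hs=cv2.cvtColor(a['pixels'],cv2.COLOR_RGB2HSV)
for lo,hi,n in [((100,150,60),(120,255,255),'blue'),((10,150,80),(25,255,255),'orange')]:
  m=cv2.inRange(hs,lo,hi);k,l,s,ce=cv2.connectedComponentsWithStats(m)
  for i in range(1,k):
    if s[i,4]>8: print(n,s[i],px2w(Ka,ca,ce[i],.03).round(4))
m=cv2.inRange(hs,(60,80,60),(85,255,255));k,l,s,ce=cv2.connectedComponentsWithStats(m)
i=1+s[1:,4].argmax();ys,xs=np.nonzero(l==i);print('roof',s[i],px2w(Ka,ca,[[s[i,0],180]],.08))
f=lambda im,s:cv2.resize(np.ascontiguousarray(im),s,interpolation=cv2.INTER_CUBIC)
save('m2.png',np.hstack([f(im[220:384,60:280],(440,328)),f(a['pixels'][130:180,380:440],(360,328))]))"
```

```text
blue [342 137  11   9  84] [[ 0.6894 -0.0524  0.03  ]]
blue [373 180  12  18 197] [[ 0.5366 -0.1498  0.03  ]]
orange [377 127  65   8 373] [[ 0.729  -0.2516  0.03  ]]
orange [404 140  13   6  53] [[ 0.69   -0.2561  0.03  ]]
orange [142 220   6  36 122] [[0.3618 0.5882 0.03  ]]
orange [ 70 279  24  47 229] [[0.157  0.7753 0.03  ]]
orange [ 80 284  24  42 202] [[0.1508 0.742  0.03  ]]
roof [ 369  144   78   55 2075] [[ 0.55536981 -0.10792887  0.08      ]]
```

View pics/m2.png

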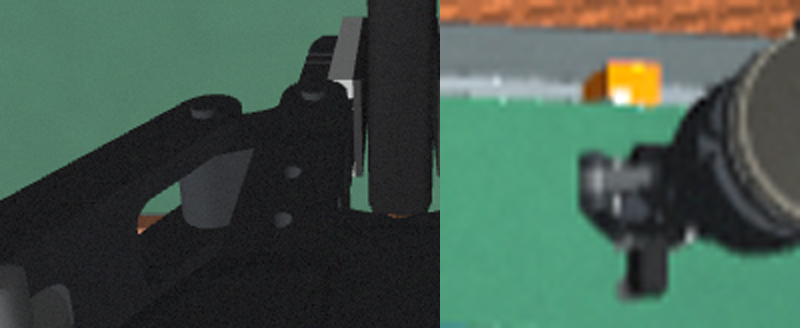

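The pointer (622,97) is in front of the orange tab (centre 634), about 6 mm short. That puts the carriage right on the detent's ramp, so I'll ride in.

play_rows(
  commands=[
    [[1,0,-0.01,0.01,0],[1,0,-0.02,0.015,0],[1,0,-0.02,0.015,0],[1,0,-0.02,0.015,0]],
  ],
)

```text
clock: 49.18
tcp_pos: [0.6051, -0.251, 0.0979]
orientation: [0.03, 3.141, 0.001]
contact_force: [-0.1, 3.1, 1.0]
grip_width: 0.0154
gripper_force: 27.0
```

play_rows(
  commands=[
    [[1,0,-0.01,0,0],[1,0,-0.015,0,0],[1,0,-0.015,0,0]],
  ],
)

```text
clock: 49.43
tcp_pos: [0.6051, -0.2517, 0.0979]
orientation: [-0.029, -3.141, -0.007]
contact_force: [-2.6, 8.1, 6.5]
grip_width: 0.015
gripper_force: 27.5
```

It snapped in. Backing off to zero force, releasing and rising clear.

play_rows(
  commands=[
    [[1,0,0.01,0,0],[1,0,0.02,0,0],[1,0,0.02,0,0]],
  ],
)

```text
clock: 49.68
tcp_pos: [0.6051, -0.2512, 0.0979]
orientation: [0.031, 3.141, -0.001]
contact_force: [1.3, 1.1, 0.7]
grip_width: 0.0152
gripper_force: 26.9
```

play_rows(
  commands=[
    [[0,0,0,0,0],[0,0,0,0,0],[-0.3,0,0,0,0],[-0.3,0,0,-0.15,0],[-0.3,0,0,-0.4,0],[-1,0,0,-0.65,0],[-1,0,0,-0.65,0],[-1,0,0,-0.65,0],[-1,0,0,-0.65,0]],
  ],
)

```text
clock: 50.43
tcp_pos: [0.6051, -0.2514, 0.2288]
orientation: [0.032, 3.139, -0.001]
contact_force: [0.1, 0.8, -0.9]
grip_width: 0.0853
gripper_force: 0.0
```

```bash
python3 -c "
from h import *
p,K,c=shot('wrist');save('w6.png',p['pixels'],1)
for n in('bar1_c','bar3_c','bar4_c'): col(n,zt=.07)
plan(.604,-.2475,.22,88.85)"
```

```text
bar1_c [ 147   77   40   59 2012] [  1. 175. 185.] c [ 529.  -343.1] size [27.7 54.2] ang 179.0
bar3_c [ 331   78   40   59 2082] [108. 173. 170.] c [ 532.5 -157.8] size [28.7 53.2] ang 178.7
bar4_c [  127    78   265   166 26792] [ 69.  82. 154.] c [ 531.  -219.3] size [27.6 53.1] ang 178.9
shift [-0.0008  0.0148  0.029 ] turn 0.0001 | yang 88.86 tcp [ 0.6038 -0.2505  0.2258] F [-0.1  0.8 -0.3] w 0.0854 t 50.6
```

View pics/w6.png

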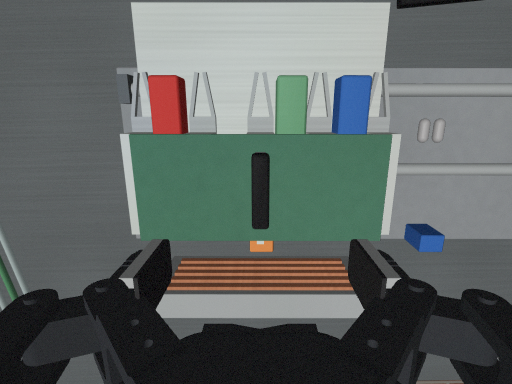

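The pointer (261,243) is centred on the orange tab, all three bars stick out exactly as before, and the arm is clear. Handing in.

```bash
python3 -c "
from bench import r
print(r.hand_in())"
```

```text
the job is handed in; nothing more can be done
None
```

I handed the job in with the red, blue and green bars home against the stop and the carriage latched at the warming station; the hand-in returned no verdict, and there was no amber bar on the bench.

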